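# Change the cartridges of a butchery's wash-down dosing unit

## Task

Shut the red water lever of the dosing unit first, fully towards the robot. Then take the spent grey cartridge out of its port (a quarter turn anticlockwise, then up) and put it in the red crate, and fit every yellow cartridge into a port of its own: lugs in line with the white marks, pushed fully home, and turned a quarter turn clockwise until it locks with its grip bar at the red marks. With all of them locked and the water still shut, set the lever to the green mark, 40 degrees (0.70 rad) from shut; leave the bottle and the knife where they are.

Things in the scene. Friction and masses are not known exactly. Their poses are not given: they have to be found in the camera images.
- lever (a joint): the water lever of the dosing unit, a 12 mm steel rod with a red ball: 0 = shut (leaning 0.6 rad towards the robot's side, the unit's -x), 0.70 = green mark, 1.2 = fully open (leaning 0.6 rad away). It turns about the unit's y axis and stays where it is left; about 2.5 N at the ball moves it
- lever_tip (a point): centre of the red ball on the water lever, 26 mm in diameter, 100 mm from the pivot
- lever_pivot (a point): pivot of the water lever, on the dosing unit 75 mm above the table; x, y, z are the unit's axes (z up; the ports have the same heading). Grey cheeks 30 mm long in x stand to 23 mm (in y) on either side of it, up to 94 mm above the table
- port1_rim (a point): grey round bayonet port on the blue 50 mm high deck, 96 mm wide, 32 mm high. Point: centre of its top rim; z up, x to the two entry slots (white marks at +x and -x), y to the lock marks (red, +y and -y). Bore 62 mm; slots 24 mm wide, 31 to 40 mm from the axis. A sprung plate inside, 12 mm below the rim, holds an unpressed cartridge with its shoulder 9 mm above the rim, lugs still in the slots
- port2_rim (a point): bayonet port 2, like port 1. About 10 N pushes a cartridge right down, shoulder on the rim; only then can it turn clockwise (from above), a quarter turn to a stop some 5 degrees beyond. Let go, it springs up 3 mm under the lip: locked, its centre 27.5 mm above the rim (24.5 mm when pressed down). To remove: a quarter turn anticlockwise, then straight up
- port3_rim (a point): bayonet port 3, like port 1. The ports stand in one row along their y, 125 mm apart, in an order that varies, all with the same heading (that of the unit). One holds the spent cartridge, the others are empty
- spent_mid (a point): the spent cartridge, grey with a white grip bar, shaped just like the fresh ones; at the start it is locked in a port, its bar within 3 degrees of the red marks. Point: on its axis, half-way up (45.5 mm over the underside); z up, x along the grip bar
- spent: the same spent cartridge; origin at the centre of its underside
- fresh1_mid (a point): fresh yellow cartridge with a blue grip bar, upright on the table, 91 mm high, about 280 g. Point: on its axis, half-way up (45.5 mm over the underside); z up, x along the grip bar. On top the bar, 64 mm long (x), 22 mm thick (y), from 55 to 91 mm above the underside; half a turn makes no difference. Two or three of the fresh ones are present
- fresh2_mid (a point): fresh yellow cartridge, like the first (may be absent). Below: a dark, heavy spigot (it stands firmly) 54 mm wide, 21 mm high, with two lugs at +x and -x, in line with the grip bar, reaching 36 mm from the axis, 14 mm wide, 4 to 12 mm above the underside. Then the round body, 80 mm wide, from 21 mm (its shoulder, which meets the port's rim) to 55 mm
- fresh3_mid (a point): fresh yellow cartridge, like the first (may be absent)
- crate_floor (a point): red open crate, fixed, 300 mm (x) by 200 mm (y) outside and 90 mm high, walls and floor 6 mm; the point is the centre of its inner floor
- cleaner: green bottle, 72 mm wide and 190 mm high, a bystander; origin at its underside
- knife: knife with a blue handle, 300 mm long, on a red board, a bystander; origin at its middle
Mind the look-alikes: they are no part of the job. Leave any turquoise look-alike of the spent alone. What is shaped like the part that bears fresh3_mid but purple is not meant.

How it is judged:
By the outcome, as a careful person would: the job done as asked, in the order asked, and still so for the second after the job is handed in, with the robot touching nothing.
Of fresh1, fresh2, fresh3 only 2 to 3 are there at a start; the rules pass over those that are not, and their reading is None.
At some moment in a run one of fresh1, fresh2, fresh3 may be knocked a few centimetres aside while the robot is not near it.
It also fails if it takes over 208 s, if anything falls off the work surface, if the arm or the gripper's body presses on something with over 40 N, if the wrist force passes 120 N, or if a joint passes its speed limit or range.

## Robot

A 6-joint arm with a two-finger parallel gripper is mounted at the origin on the work surface. World frame = base frame: x ahead of the robot, y to its left, z up, the work surface at z = 0. Lengths are in m, angles in degrees, forces in N, time in s.
With the tool pointing down it reaches from about 0.4 to 0.825 m from the base axis. Payload 7 kg.
Tool frame: the origin (TCP) lies on the front face of the gripper's body, between the roots of the fingers; the fingertips stand 66 mm ahead of it and the grasp point (between the pads) lies 47 mm ahead of it; z points along the fingers, y is the line along which they close (so a half turn about z gives the same grasp; the last joint's range is limited). The gripper opens to 88 mm and grips with 3 to 60 N. Pads are 19 mm wide; open, the fingers measure 130 mm over their backs; the gripper's body (78 mm by 193 mm) begins 47 mm behind the grasp point.
Start: joints at [84.46, 20.546, 0.682, 0, -70.136, -16.507], TCP at [0.253, 0.626, 0.292] pointing down, gripper open.
Joint ranges: [-176.03, 176.03], [-82.01, 121.73], [-58.28, 71.71], [-173.87, 95.51], [-174.79, -0.11], [-173.66, 173.66]. Speed limits (degrees/s): [136.94, 136.94, 172.46, 180, 180, 180].

## Interface

Orientations are given as [roll, pitch, yaw] about the fixed x, y, z axes, in that order (R = Rz(yaw) Ry(pitch) Rx(roll)).
In Python, from plant import ctrl gives the robot as it stands.
- The arm moves only by the tool send_rows, never from a script. Its argument "deltas" is a list of rows, each a list of 2 entries, a list of its own where there are three numbers: the shift along the tool's x, y, z each as a share of 800 mm, from -1 to 1, then the turn about the tool's z as a share of 90 degrees, from -1 to 1. A call has exactly 5 rows; each row is the pose to reach, as a shift and turn from the pose commanded when the call began, along the tool's axes at that moment; what a row does not reach only later rows make up. A row lasts 1/12 s, in which the tool goes at most 41.7 mm and 7.16 degrees, less where a joint would pass 70% of its speed; a pose out of reach is approached as far as the arm can. A call with a number of a shift or a turn outside -1 to 1 is refused whole. A call with a gripper value outside its range is refused whole. "gripper" is the opening, from 0 (shut) to 1 (fully open), set as the call begins (left out, the last holds). The fingers move at their own pace and stop on an object; the grip force is fixed at half the most. Time passes only in rows, so rows that repeat a pose let the fingers close, or fill a call up. It gives the time, the measured TCP pose, the force, the opening and the grip force at its end, in the units of the state.
- ctrl.get_obs(): the state, without advancing time (a new reading comes with each control period).
- ctrl.snapshot(name): name is "scene" or "side" or "wrist"; returns a dict with "color" (420x560x3 uint8, red, green, blue), "vertical_fov" (degrees; the focal length in pixels is half the picture's height over the tangent of half this angle, whatever the lens; pixels are square), "cx", "cy" (the principal point, pixels), "rvec" (rotation vector, rad) and "tvec" (3), from world to camera coordinates, as OpenCV has them. Camera axes: x right, y down, z forward; pixel columns grow to the right and rows downward; lengths in m; the calibration is good to about 2 mm. The wrist camera is an equidistant fisheye: a pixel r from the principal point sees the ray r / f radians off the axis. A picture is of the moment at which its call begins. There is no depth.
- ctrl.close_job(): hands the job in; it is judged then, once.
Trained networks look in a picture, given as the dict that the camera call returned (one of the last four; its "shot" number tells which), for a name from the list of things; names that differ only in an ending like _2 or _b are one class to them, and where a whole thing is asked for, a point or a joint stands for the part that bears it (a point fixed in the world has none). Each returns a list of dicts, best first, with "conf" (0 to 1); they miss things now and then, are a little off and sometimes report something else, mostly with a low value. They report only what shows in the picture. A call takes as long as a camera call. They do not tell look-alikes from the thing itself.
- ctrl.boxes_of(picture, thing): "xy" ([column, row] as shares, 0 to 1, of the picture: columns of its width, rows of its height, amid what is visible of it).
- ctrl.cut_out(picture, thing): "pixels" (420x560 bool, what is visible of it) and "xy" ([column, row] as shares, 0 to 1, of the picture: columns of its width, rows of its height, amid what is visible of it).
The state is a dict: "clock": time; "joint_pos": joint angles; "qvel": joint speeds; "tau": joint torques, N m; "tool_pos": TCP position; "orientation": TCP orientation; "force": force on the tool from outside, world axes, zero at the start; "moment": the same for the moment, N m; "opening": finger opening in m; "gripper_force": force on a finger pad.
Only numpy, scipy, OpenCV 4.12 (cv2) and the standard library are available. Lean on these libraries where they do the work, as an engineer would, in place of code of your own. Each camera call takes 0.05 s, during which the arm holds its last target. There are 200 camera calls.

## Working session

There is one attempt and no reset: what is moved stays moved. The work goes in short steps, Python scripts to look and compute and a tool call to move; the robot and the scene stay as the last step left them, time stands still between calls to the robot, and variables do not carry over. Pictures are saved under pics/ and viewed, at most 14 in all, crops included, and the job is handed in when it is done.

Besides the shell and the picture viewer there is one more tool, called as a command line: name --argument value ..., lists and objects as JSON in quotes. send_rows: Moves the arm, as the interface text tells. Shift numbers are shares of 800 mm and turn numbers shares of 90 degrees, none past 1 either way. Its arguments: {"type":"object","properties":{"deltas":{"type":"array","items":{"type":"array"}},"gripper":{"type":"number"}},"required":["deltas"]}

```bash
ls; mkdir -p pics; cat > h.py <<'E'
import numpy as np, cv2
from plant import ctrl
def save(s,n): cv2.imwrite(f'pics/{n}.png',cv2.cvtColor(s['color'],cv2.COLOR_RGB2BGR))
def cam(s):
    R,_=cv2.Rodrigues(np.array(s['rvec'],float)); t=np.array(s['tvec'],float).reshape(3)
    f=210/np.tan(np.radians(s['vertical_fov'])/2); return R,t,f
def ray(s,px,fish=False):
    R,t,f=cam(s); u=(px[0]-s['cx'])/f; v=(px[1]-s['cy'])/f
    if fish:
        r=np.hypot(u,v); k=np.sin(r)/r if r>1e-9 else 1; d=np.array([u*k,v*k,np.cos(r)])
    else: d=np.array([u,v,1.])
    return -R.T@t, R.T@d
def atz(s,px,z,fish=False):
    o,d=ray(s,px,fish); return o+d*(z-o[2])/d[2]
def proj(s,P,fish=False):
    R,t,f=cam(s); p=R@np.array(P,float)+t
    if fish:
        r=np.hypot(p[0],p[1]); th=np.arctan2(r,p[2]); return np.array([s['cx']+f*th*p[0]/r,s['cy']+f*th*p[1]/r])
    return np.array([s['cx']+f*p[0]/p[2],s['cy']+f*p[1]/p[2]])
def tri(rays):
    A=np.zeros((3,3));b=np.zeros(3)
    for o,d in rays:
        d=d/np.linalg.norm(d);M=np.eye(3)-np.outer(d,d);A+=M;b+=M@o
    return np.linalg.solve(A,b)
E
python3 - <<'E'
from h import *
np.set_printoptions(precision=4,suppress=True)
S={n:ctrl.snapshot(n) for n in('scene','side','wrist')}
for n,s in S.items():
    save(s,n+'0'); R,t,f=cam(s); print(n,'pos',-R.T@t,'axis',R[2],f,s['cx'],s['cy'])
    for th in ['lever_tip','lever_pivot','port1_rim','spent_mid','fresh1_mid','crate_floor','cleaner','knife']:
        for d in ctrl.boxes_of(s,th):
            if d['conf']>.2:
                print(n,th,round(d['conf'],2),(np.array(d['xy'])*[560,420]).round(1))
o=ctrl.get_obs();print(o['tool_pos'],o['orientation'],o['force'],o['clock'])
E
```

```text
pics
scene pos [ 1.5736 -0.4203  0.9376] axis [-0.7497  0.2723 -0.6031] 491.83681888936655 281.01584665781667 205.11356235568465
scene lever_tip 0.68 [361.9 205.2]
scene lever_tip 0.27 [324.2 217.2]
scene lever_pivot 0.81 [304.5 252.8]
scene port1_rim 0.81 [325.7 236.6]
scene port1_rim 0.45 [361.6 200.3]
scene port1_rim 0.4 [280.7 240. ]
scene spent_mid 0.91 [327.8 219.6]
scene spent_mid 0.85 [336.6 272.1]
scene fresh1_mid 0.62 [252.7 210.2]
scene crate_floor 0.67 [405.7 195.9]
scene cleaner 0.63 [149.  274.5]
scene knife 0.75 [119.2 237.3]
scene knife 0.32 [408.9 194.8]
side pos [ 0.0727 -1.092   0.9699] axis [ 0.324   0.7296 -0.6023] 506.4039745340742 280.09336215814875 207.55202613217028
side lever_tip 0.49 [283.2 156.3]
side lever_pivot 0.61 [305.9 234.7]
side lever_pivot 0.51 [301.1 369. ]
side port1_rim 0.92 [297.1 201.2]
side spent_mid 0.91 [339.1 194.5]
side spent_mid 0.72 [295.8 183.4]
side fresh1_mid 0.76 [255.6 248.9]
side crate_floor 0.84 [227.7 155.6]
side cleaner 0.74 [390.1 293.5]
side cleaner 0.32 [235.2 210.1]
side knife 0.75 [298.5 370.5]
wrist pos [0.3183 0.5994 0.3843] axis [-0.2414  0.0965 -0.9656] 325.19226210127806 280.1582625603792 209.72033590235773
wrist crate_floor 0.63 [396.9  11.8]
[0.2534 0.6256 0.2922] [-179.9993    0.0014  -22.0471] [-0.5012 -0.549   0.6913] 1.35
```

```bash
python3 - <<'E'
import cv2
for n in('scene0','side0'):
    i=cv2.imread(f'pics/{n}.png')
    cv2.imwrite(f'pics/{n}b.png',cv2.resize(i[100:400,90:490],(800,600),interpolation=cv2.INTER_CUBIC))
E
```

```text
(no output)
```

View pics/scene0b.png

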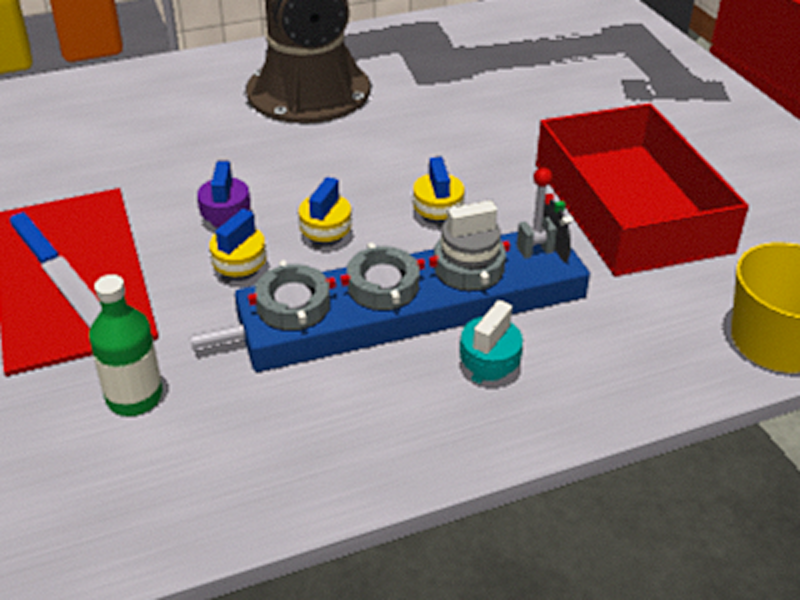

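View pics/side0b.png

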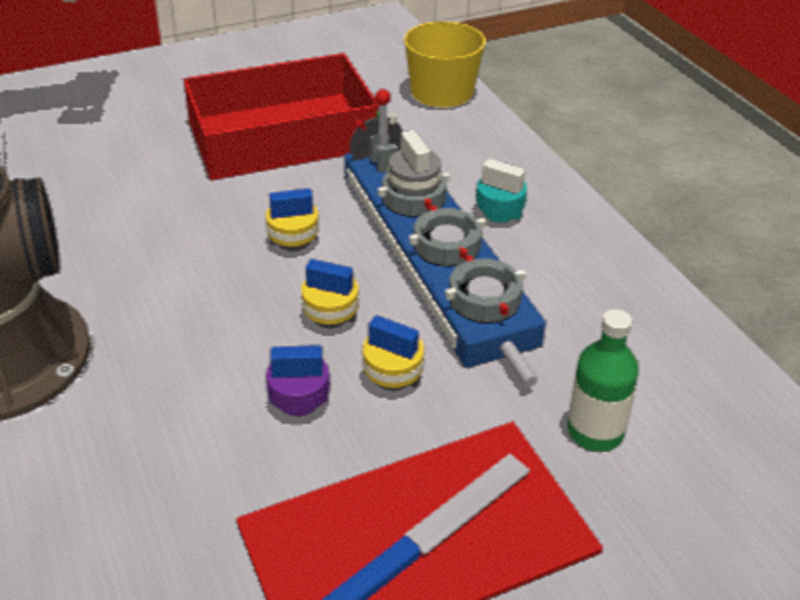

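The views show three yellow cartridges, a purple and a turquoise look-alike, two empty ports, the spent cartridge in the port beside the lever, and the crate on the +y side. I'll triangulate these.

```bash
python3 - <<'E'
from h import *
np.set_printoptions(precision=4,suppress=True)
a=ctrl.snapshot('scene');b=ctrl.snapshot('side')
pts={'fA':((238,232),(393,337)),'fB':((325,200),(330,276)),'fC':((439,176),(291,203)),'purple':((222,180),(297,361)),
'turq':((493,325),(502,175)),'portL':((292,288),(486,286)),'portM':((383,273),(447,235)),'spentbar':((472,218),(416,150)),
'ball':((543,177),(382,97)),'pivot':((540,238),(385,152))}
for k,(p,q) in pts.items():
    c=lambda p:(p[0]/2+90,p[1]/2+100)
    r=[ray(a,c(p)),ray(b,c(q))]; X=tri(r); print(k,X,'err',(proj(a,X)-c(p)).round(1))
# crate top corners, z=.09 (scene)
for p in [(541,121),(653,104),(745,207),(615,270)]: print('crate',atz(a,(p[0]/2+90,p[1]/2+100),.09))
E
```

```text
fA [ 0.4693 -0.2388  0.0666] err [-0.3  0.4]
fB [ 0.4391 -0.0984  0.0677] err [-0.  0.]
fC [0.4462 0.0812 0.0703] err [-0.3  0.5]
purple [ 0.3411 -0.2329  0.0702] err [-0.4  0.5]
turq [0.7723 0.0186 0.0709] err [-0.3  0.5]
portL [ 0.6216 -0.2032  0.0738] err [-0.8  1.1]
portM [ 0.6274 -0.0771  0.0677] err [-0.6  0.8]
spentbar [0.636  0.0474 0.1356] err [-0.3  0.4]
ball [0.6276 0.1543 0.1711] err [-0.2  0.3]
pivot [0.6336 0.1565 0.0678] err [-0.5  0.8]
crate [0.3841 0.2868 0.09  ]
crate [0.4013 0.4861 0.09  ]
crate [0.6933 0.4527 0.09  ]
crate [0.7498 0.2061 0.09  ]
```

send_rows --deltas '[[[0.195, 0.155, -0.045], 0], [[0.195, 0.155, -0.045], 0], [[0.195, 0.155, -0.045], 0], [[0.195, 0.155, -0.045], 0], [[0.195, 0.155, -0.045], 0]]' --gripper 0.5

```text
clock: 1.87
tool_pos: [0.3522, 0.45, 0.3289]
orientation: [-180.0, -0.0, -22.0]
force: [1.3, -0.0, 0.5]
opening: 0.0597
gripper_force: 0.0
```

send_rows --deltas '[[[0.195, 0.155, -0.045], 0], [[0.195, 0.155, -0.045], 0], [[0.195, 0.155, -0.045], 0], [[0.195, 0.155, -0.045], 0], [[0.195, 0.155, -0.045], 0]]'

```text
clock: 2.28
tool_pos: [0.4501, 0.2763, 0.3652]
orientation: [-179.9, -0.0, -22.1]
force: [0.9, -0.6, -0.2]
opening: 0.044
gripper_force: 0.0
```

send_rows --deltas '[[[0.195, 0.155, -0.045], -0.21], [[0.195, 0.155, -0.045], -0.21], [[0.195, 0.155, -0.045], -0.21], [[0.195, 0.155, -0.045], -0.21], [[0.195, 0.155, -0.045], -0.21]]'

```text
clock: 2.7
tool_pos: [0.5467, 0.1056, 0.4005]
orientation: [-180.0, -0.0, -3.1]
force: [0.7, 0.7, -0.1]
opening: 0.0441
gripper_force: 0.0
```

Motion works as predicted. Wrist view now.

```bash
python3 - <<'E'
from h import *
np.set_printoptions(precision=4,suppress=True)
s=ctrl.snapshot('wrist'); cv2.imwrite('pics/w1.png',cv2.resize(cv2.cvtColor(s['color'],cv2.COLOR_RGB2BGR),(800,600),interpolation=cv2.INTER_CUBIC))
np.save('w1.npy',s,allow_pickle=True)
for th in ['lever_tip','lever_pivot','port1_rim','spent_mid','fresh1_mid','crate_floor']:
    for d in ctrl.boxes_of(s,th):
        if d['conf']>.3:
            p=np.array(d['xy'])*[560,420]; z={'lever_tip':.165,'lever_pivot':.075,'port1_rim':.082,'spent_mid':.11,'fresh1_mid':.0455,'crate_floor':.006}[th]
            print(th,round(d['conf'],2),(p/.7).round(1),atz(s,p,z,True))
print(ctrl.get_obs()['tool_pos'])
E
```

```text
lever_tip 0.69 [331.7 168. ] [0.6267 0.15   0.165 ]
lever_pivot 0.58 [403.4 169.7] [0.6237 0.0992 0.075 ]
port1_rim 0.94 [414.4 165. ] [0.6273 0.0894 0.082 ]
port1_rim 0.44 [798.6 262.7] [ 0.5272 -0.3731  0.082 ]
spent_mid 0.94 [481.   32.9] [0.7389 0.029  0.11  ]
spent_mid 0.61 [466.7 160.6] [0.6288 0.0472 0.11  ]
fresh1_mid 0.84 [593.7 322.3] [ 0.4605 -0.0978  0.0455]
fresh1_mid 0.53 [786.2 153.6] [ 0.6584 -0.3778  0.0455]
fresh1_mid 0.34 [327.8 165. ] [0.6336 0.1711 0.0455]
[0.5457 0.1083 0.3995]
```

View pics/w1.png

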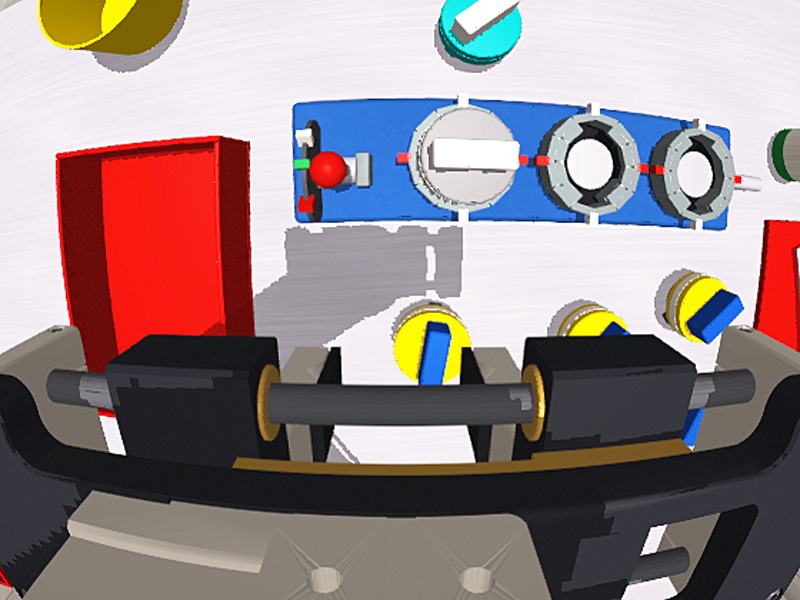

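The wrist picture shows the ball (330,169), shut mark red (306,205), green mark (301,164), and the ports at (463,157), (589,163), (694,175). Next I check how high the mark plate stands.

```bash
python3 - <<'E'
from h import *
np.set_printoptions(precision=4,suppress=True)
a=ctrl.snapshot('scene');b=ctrl.snapshot('side');w=np.load('w1.npy',allow_pickle=True).item()
for n,s in(('a',a),('b',b)):
    i=cv2.cvtColor(s['color'],cv2.COLOR_RGB2BGR); r=(310,170) if n=='a' else (250,130)
    cv2.imwrite(f'pics/z{n}.png',cv2.resize(i[r[1]:r[1]+75,r[0]:r[0]+100],(800,600),interpolation=cv2.INTER_CUBIC))
A=cv2.imread('pics/za.png');B=cv2.imread('pics/zb.png')
cv2.imwrite('pics/zz.png',cv2.resize(np.hstack([A,B]),(800,300)))
for p in [(306,205),(301,164),(303,135)]:
    print([atz(w,(p[0]*.7,p[1]*.7),z,True) for z in(.1,.15)])
E
```

```text
[array([0.5989, 0.1839, 0.1   ]), array([0.6011, 0.1735, 0.15  ])]
[array([0.6344, 0.1857, 0.1   ]), array([0.6322, 0.1751, 0.15  ])]
[array([0.6593, 0.1824, 0.1   ]), array([0.6538, 0.1722, 0.15  ])]
```

View pics/zz.png

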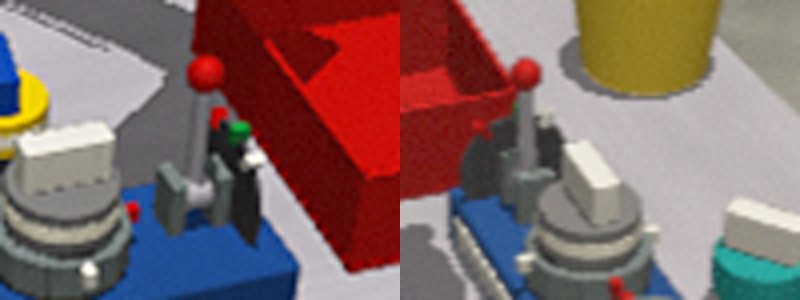

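send_rows --deltas '[[[0.0985, -0.06, 0.08], 0], [[0.0985, -0.06, 0.08], 0], [[0.0985, -0.06, 0.08], 0], [[0.0985, -0.06, 0.08], 0], [[0.0985, -0.06, 0.08], 0]]' --gripper 0.6

```text
clock: 3.57
tool_pos: [0.6273, 0.1525, 0.3331]
orientation: [179.9, 0.2, -3.0]
force: [-0.9, -0.8, 1.3]
opening: 0.0524
gripper_force: 0.0
```

send_rows --deltas '[[[0, 0, 0.03], 0], [[0, 0, 0.06], 0], [[0, 0, 0.09], 0], [[0, 0, 0.12], 0], [[0, 0, 0.14], 0]]'

```text
clock: 3.98
tool_pos: [0.6263, 0.1514, 0.2232]
orientation: [-180.0, -0.0, -3.1]
force: [0.3, 1.2, -0.3]
opening: 0.0526
gripper_force: 0.0
```

send_rows --deltas '[[[0, 0, 0], 0], [[0, 0, 0], 0], [[0, 0, 0], 0], [[0, 0, 0], 0], [[0, 0, 0], 0]]' --gripper 0

```text
clock: 4.4
tool_pos: [0.628, 0.1512, 0.2256]
orientation: [-180.0, -0.1, -3.1]
force: [0.3, -7.0, 3.9]
opening: 0.0248
gripper_force: 18.4
```

send_rows --deltas '[[[-0.015, 0, 0.001], 0], [[-0.03, 0, 0.004], 0], [[-0.044, 0, 0.008], 0], [[-0.058, 0, 0.014], 0], [[-0.067, 0, 0.019], 0]]'

```text
clock: 4.82
tool_pos: [0.5743, 0.1535, 0.2101]
orientation: [-180.0, -0.2, -3.1]
force: [2.3, -5.5, 3.2]
opening: 0.024
gripper_force: 30.0
```

send_rows --deltas '[[[-0.002, 0, 0.001], 0], [[-0.004, 0, 0.003], 0], [[-0.004, 0, 0.003], 0], [[-0.004, 0, 0.003], 0], [[-0.004, 0, 0.003], 0]]'

```text
clock: 5.23
tool_pos: [0.5708, 0.1537, 0.2075]
orientation: [180.0, 0.0, -3.1]
force: [-5.1, -4.9, 10.0]
opening: 0.0244
gripper_force: 30.0
```

send_rows --deltas '[[[-0.002, 0, 0.0005], 0], [[-0.004, 0, 0.001], 0], [[-0.006, 0, 0.0015], 0], [[-0.0075, 0, 0.002], 0], [[-0.0075, 0, 0.002], 0]]'

```text
clock: 5.65
tool_pos: [0.5698, 0.154, 0.2075]
orientation: [-180.0, -0.6, -3.1]
force: [16.3, -12.2, 2.8]
opening: 0.0246
gripper_force: 30.0
```

```bash
python3 - <<'E'
from h import *
b=ctrl.snapshot('side');a=ctrl.snapshot('scene')
i=cv2.cvtColor(b['color'],cv2.COLOR_RGB2BGR)[130:205,240:340];j=cv2.cvtColor(a['color'],cv2.COLOR_RGB2BGR)[170:245,310:410]
cv2.imwrite('pics/l1.png',cv2.resize(np.hstack([j,i]),(800,300),interpolation=cv2.INTER_CUBIC))
o=ctrl.get_obs();print(o['tool_pos'],o['force'])
E
```

```text
[0.56987877 0.15394949 0.20749378] [ 16.80247665 -12.72569569   3.00399625]
```

View pics/l1.png

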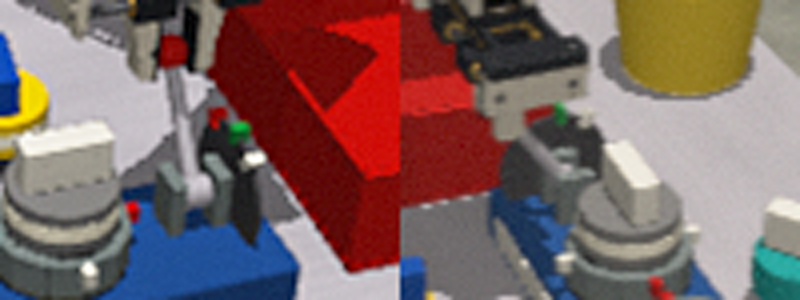

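Lever is against its stop (16 N). Release, rise and view the ports.

send_rows --deltas '[[[0.004, 0, 0], 0], [[0.006, 0, 0], 0], [[0.006, 0, 0], 0], [[0.006, 0, 0], 0], [[0.006, 0, 0], 0]]' --gripper 0.6

```text
clock: 6.17
tool_pos: [0.5693, 0.1546, 0.2041]
orientation: [180.0, 0.0, -3.1]
force: [0.6, 0.3, -1.4]
opening: 0.0503
gripper_force: 0.0
```

send_rows --deltas '[[[0, 0, -0.04], 0], [[0, 0, -0.08], 0], [[0, 0, -0.12], 0], [[0, 0, -0.16], 0], [[0, 0, -0.18], 0]]'

```text
clock: 6.58
tool_pos: [0.5702, 0.1548, 0.3529]
orientation: [-179.9, -0.2, -3.1]
force: [0.5, 0.3, 0.9]
opening: 0.0525
gripper_force: 0.0
```

send_rows --deltas '[[[-0.02, 0.23, 0], 0], [[-0.02, 0.23, 0], 0], [[-0.02, 0.23, 0], 0], [[-0.02, 0.23, 0], 0], [[-0.02, 0.23, 0], 0]]'

```text
clock: 7.0
tool_pos: [0.5421, -0.0316, 0.3487]
orientation: [180.0, 0.0, -3.2]
force: [0.2, -0.1, -0.3]
opening: 0.0525
gripper_force: 0.0
```

```bash
python3 - <<'E'
from h import *
np.set_printoptions(precision=4,suppress=True)
for k in range(2): s=ctrl.snapshot('wrist')
cv2.imwrite('pics/w2.png',cv2.resize(cv2.cvtColor(s['color'],cv2.COLOR_RGB2BGR),(800,600),interpolation=cv2.INTER_CUBIC))
np.save('w2.npy',s,allow_pickle=True)
o=ctrl.get_obs();print(o['tool_pos'],o['orientation'],o['joint_pos'])
c=s['color'].astype(int);hsv=cv2.cvtColor(s['color'],cv2.COLOR_RGB2HSV)
red=((hsv[...,0]<8)|(hsv[...,0]>172))&(hsv[...,1]>150)&(hsv[...,2]>90)
white=(hsv[...,1]<35)&(hsv[...,2]>225)
blue=(abs(hsv[...,0].astype(int)-108)<12)&(hsv[...,1]>120)
for nm,m,z in(('red',red,.08),('blue',blue,.091)):
    n,l,st,ce=cv2.connectedComponentsWithStats(m.astype(np.uint8))
    for i in range(1,n):
        if 12<st[i,4]<4000: print(nm,st[i,4],(ce[i]/.7).round(1),atz(s,ce[i],z,True))
E
```

```text
[ 0.5426 -0.031   0.3486] [-179.9928    0.0048   -3.3089] [ 17.3945   6.2265 -10.7995  -0.0088 -72.976   69.2992]
red 78 [360.4 156.6] [ 0.63   -0.0067  0.08  ]
red 69 [385.  155.5] [ 0.6296 -0.0257  0.08  ]
red 62 [521.5 157. ] [ 0.625  -0.1324  0.08  ]
red 74 [542.9 157.9] [ 0.6243 -0.1502  0.08  ]
red 43 [657.6 166.6] [ 0.6199 -0.257   0.08  ]
blue 3722 [527.5 161.4] [ 0.6212 -0.1341  0.091 ]
blue 357 [639.4 116.1] [ 0.661  -0.2338  0.091 ]
blue 428 [636. 216.] [ 0.5779 -0.2289  0.091 ]
blue 612 [641.7 322.5] [ 0.4852 -0.2408  0.091 ]
blue 135 [276.5 351.6] [0.4787 0.0739 0.091 ]
blue 40 [467.  378.8] [ 0.4462 -0.083   0.091 ]
blue 29 [233.3 398.6] [0.4352 0.1213 0.091 ]
blue 15 [238.6 432.6] [0.3999 0.1236 0.091 ]
blue 13 [320.  474.3] [0.3538 0.0527 0.091 ]
blue 70 [403.6 475.7] [ 0.3498 -0.0249  0.091 ]
blue 13 [480.  474.3] [ 0.3455 -0.0958  0.091 ]
```

View pics/w2.png

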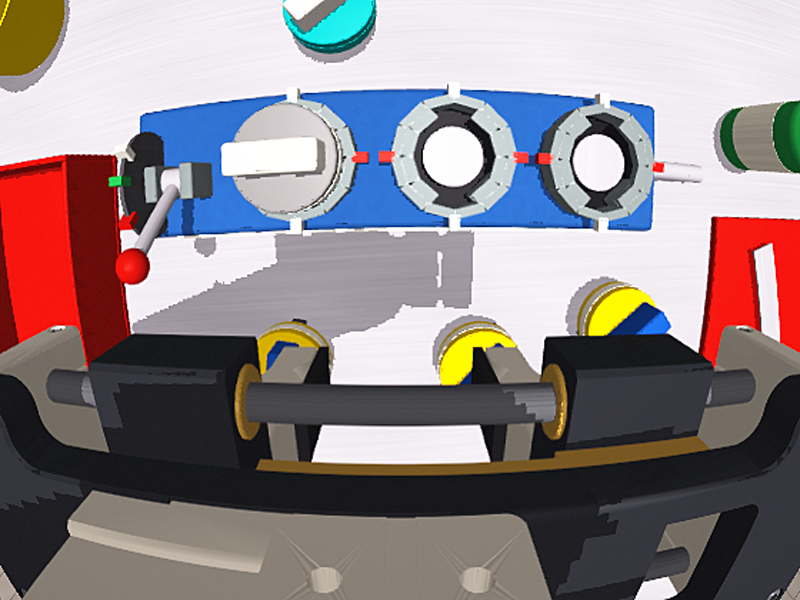

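The picture shows the lever shut (ball at 132,266), spent bar at (270,157), empty ports at (455,156) and (600,162). The unit's yaw comes out near −2.3°. Next: over the spent cartridge with the jaw across its bar.

send_rows --deltas '[[[0.1065, -0.1025, 0.02], 0.07], [[0.1065, -0.1025, 0.02], 0.15], [[0.1065, -0.1025, 0.02], 0.23], [[0.1065, -0.1025, 0.02], 0.31], [[0.1065, -0.1025, 0.02], 0.38]]'

```text
clock: 7.52
tool_pos: [0.634, 0.0512, 0.3301]
orientation: [179.9, 0.1, -37.6]
force: [-0.2, -0.4, 0.3]
opening: 0.0521
gripper_force: 0.0
```

send_rows --deltas '[[[0, 0, 0.02], 0.07], [[0, 0, 0.04], 0.15], [[0, 0, 0.06], 0.23], [[0, 0, 0.08], 0.31], [[0, 0, 0.08], 0.38]]'

```text
clock: 7.93
tool_pos: [0.6315, 0.0496, 0.2644]
orientation: [179.7, 0.1, -71.9]
force: [-0.3, 0.4, -0.4]
opening: 0.0525
gripper_force: 0.0
```

send_rows --deltas '[[[0, 0, 0], 0.07], [[0, 0, 0], 0.15], [[0, 0, 0], 0.23], [[0, 0, 0], 0.23], [[0, 0, 0], 0.23]]'

```text
clock: 8.35
tool_pos: [0.633, 0.0495, 0.2682]
orientation: [180.0, 0.0, -92.0]
force: [-1.1, 0.6, 0.7]
opening: 0.0528
gripper_force: 0.0
```

```bash
python3 - <<'E'
from h import *
np.set_printoptions(precision=4,suppress=True)
for k in range(2): s=ctrl.snapshot('wrist')
cv2.imwrite('pics/w3.png',cv2.resize(cv2.cvtColor(s['color'],cv2.COLOR_RGB2BGR),(800,600),interpolation=cv2.INTER_CUBIC))
o=ctrl.get_obs();print(o['tool_pos'],o['orientation'],o['joint_pos'])
hsv=cv2.cvtColor(s['color'],cv2.COLOR_RGB2HSV)
red=((hsv[...,0]<8)|(hsv[...,0]>172))&(hsv[...,1]>150)&(hsv[...,2]>90)
n,l,st,ce=cv2.connectedComponentsWithStats(red.astype(np.uint8))
for i in range(1,n):
    if 12<st[i,4]<800: print('red',st[i,4],(ce[i]/.7).round(1),atz(s,ce[i],.08,True))
E
```

```text
[0.6331 0.0492 0.2683] [179.9884   0.002  -91.9889] [ 22.0184  17.7087  -6.6327  -0.0072 -65.6684 -24.0044]
red 42 [404.    2.7] [ 0.625 -0.131  0.08 ]
red 106 [402.3 168.4] [ 0.6295 -0.0256  0.08  ]
red 105 [401.9 199. ] [ 0.6303 -0.007   0.08  ]
red 189 [  6.6 587.6] [1.2145 0.4668 0.08  ]
red 171 [648.3 589.2] [0.3829 0.3794 0.08  ]
```

View pics/w3.png

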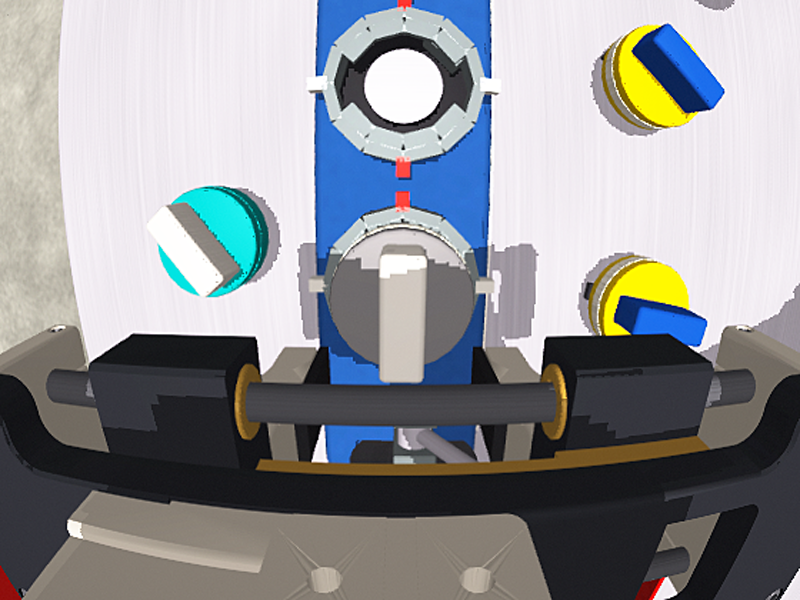

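send_rows --deltas '[[[0.004, 0, 0.025], 0], [[0.004, 0, 0.05], 0], [[0.004, 0, 0.075], 0], [[0.004, 0, 0.09], 0], [[0.004, 0, 0.098], 0]]'

```text
clock: 8.87
tool_pos: [0.6322, 0.0454, 0.1882]
orientation: [179.9, -0.0, -92.1]
force: [-0.1, 0.1, -0.1]
opening: 0.0528
gripper_force: 0.0
```

send_rows --deltas '[[[0, 0, 0], 0], [[0, 0, 0], 0], [[0, 0, 0], 0], [[0, 0, 0], 0], [[0, 0, 0], 0]]' --gripper 0

```text
clock: 9.28
tool_pos: [0.6334, 0.0455, 0.1911]
orientation: [-179.9, 0.0, -92.2]
force: [-0.0, -0.3, -0.3]
opening: 0.0248
gripper_force: 0.0
```

send_rows --deltas '[[[0, 0, 0], -0.05], [[0, 0, 0], -0.1], [[0, 0, 0], -0.15], [[0, 0, 0], -0.2], [[0, 0, 0], -0.25]]'

```text
clock: 9.7
tool_pos: [0.6334, 0.0454, 0.191]
orientation: [-179.9, -0.0, -69.5]
force: [-0.6, -1.4, 1.2]
opening: 0.0219
gripper_force: 29.8
```

send_rows --deltas '[[[0, 0, 0], -0.07], [[0, 0, 0], -0.14], [[0, 0, 0], -0.21], [[0, 0, 0], -0.28], [[0, 0, 0], -0.35]]'

```text
clock: 10.12
tool_pos: [0.6334, 0.0454, 0.191]
orientation: [-179.9, -0.1, -37.9]
force: [0.1, -0.5, 1.4]
opening: 0.0215
gripper_force: 29.8
```

send_rows --deltas '[[[0, 0, 0], -0.07], [[0, 0, 0], -0.14], [[0, 0, 0], -0.21], [[0, 0, 0], -0.28], [[0, 0, 0], -0.35]]'

```text
clock: 10.53
tool_pos: [0.6339, 0.0456, 0.1916]
orientation: [-179.9, -0.2, -6.4]
force: [0.8, 1.3, 4.0]
opening: 0.0218
gripper_force: 29.8
```

send_rows --deltas '[[[0, 0, 0], -0.04], [[0, 0, 0], -0.05], [[0, 0, 0], -0.05], [[0, 0, 0], -0.05], [[0, 0, 0], -0.05]]'

```text
clock: 10.95
tool_pos: [0.6338, 0.0457, 0.1909]
orientation: [-180.0, -0.1, -2.3]
force: [3.1, 1.8, 5.6]
opening: 0.0221
gripper_force: 29.8
```

send_rows --deltas '[[[0, 0, -0.008], 0], [[0, 0, -0.016], 0], [[0, 0, -0.024], 0], [[0, 0, -0.035], 0], [[0, 0, -0.05], 0]]'

```text
clock: 11.37
tool_pos: [0.6319, 0.0451, 0.2296]
orientation: [180.0, 0.2, -2.3]
force: [-0.4, -1.6, -2.0]
opening: 0.0218
gripper_force: 29.8
```

send_rows --deltas '[[[0, 0, -0.03], 0], [[0, 0, -0.06], 0], [[0, 0, -0.09], 0], [[0, 0, -0.12], 0], [[0, 0, -0.135], 0]]'

```text
clock: 11.78
tool_pos: [0.6334, 0.0453, 0.3422]
orientation: [-180.0, -0.2, -2.2]
force: [-0.6, 0.8, -1.9]
opening: 0.0217
gripper_force: 29.8
```

```bash
python3 - <<'E'
from h import *
np.set_printoptions(precision=4,suppress=True)
o=ctrl.get_obs();print(o['tool_pos'],o['orientation'],o['force'],o['opening'])
s=ctrl.snapshot('scene');b=ctrl.snapshot('side')
for n,q in(('scene',s),('side',b)):
    hsv=cv2.cvtColor(q['color'],cv2.COLOR_RGB2HSV)
    red=(((hsv[...,0]<8)|(hsv[...,0]>172))&(hsv[...,1]>150)&(hsv[...,2]>60)).astype(np.uint8)
    k,l,st,ce=cv2.connectedComponentsWithStats(red)
    for i in range(1,k):
        if st[i,4]>2000:
            h=cv2.convexHull(np.argwhere(l==i)[:,::-1].astype(np.int32)); e=cv2.approxPolyDP(h,6,True)[:,0]
            print(n,st[i],[(tuple(p),atz(q,p,.09)[:2].round(3).tolist()) for p in e.tolist()])
E
```

```text
[0.6334 0.0453 0.3422] [-179.9544   -0.2224   -2.2412] [-0.5634  0.7578 -1.8957] 0.021652590334064675
scene [  445    68   115   144 10428] [((559, 211), [0.817, 0.684]), ((445, 125), [0.274, 0.687]), ((454, 83), [-0.032, 0.946]), ((519, 68), [-0.07, 1.321]), ((559, 85), [0.14, 1.346])]
scene [ 358  152  106   86 6040] [((457, 226), [0.773, 0.376]), ((397, 237), [0.756, 0.201]), ((358, 182), [0.492, 0.222]), ((361, 160), [0.382, 0.29]), ((415, 152), [0.4, 0.481]), ((463, 202), [0.688, 0.458])]
scene [  86  194   83   94 4197] [((168, 268), [0.663, -0.384]), ((93, 287), [0.666, -0.56]), ((86, 207), [0.335, -0.562]), ((149, 194), [0.334, -0.384])]
side [  404     0   156   200 22317] [((559, 199), [1.321, -0.316]), ((404, 94), [1.326, 0.481]), ((419, 0), [2.235, 1.624]), ((559, 0), [3.06, 1.276])]
side [  82   56   88   82 5565] [((169, 121), [0.382, 0.628]), ((83, 137), [0.075, 0.629]), ((83, 66), [0.153, 1.313]), ((138, 56), [0.408, 1.341]), ((164, 83), [0.447, 0.979])]
side [ 182  127   97   63 4275] [((278, 154), [0.66, 0.25]), ((261, 177), [0.555, 0.143]), ((195, 189), [0.347, 0.162]), ((182, 140), [0.389, 0.47]), ((261, 127), [0.679, 0.449])]
side [  209   311   182   109 10315] [((390, 375), [0.524, -0.625]), ((285, 419), [0.292, -0.626]), ((231, 419), [0.2, -0.586]), ((209, 359), [0.202, -0.443]), ((346, 311), [0.526, -0.443])]
```

send_rows --deltas '[[[-0.012, -0.04, 0], 0], [[-0.026, -0.08, 0], 0], [[-0.04, -0.12, 0], 0], [[-0.053, -0.16, 0], 0], [[-0.066, -0.2, 0], 0]]'

```text
clock: 12.3
tool_pos: [0.5851, 0.2084, 0.336]
orientation: [179.9, 0.2, -2.3]
force: [1.2, 0.1, -2.0]
opening: 0.0219
gripper_force: 29.8
```

send_rows --deltas '[[[-0.012, -0.04, 0], 0], [[-0.026, -0.08, 0], 0], [[-0.04, -0.12, 0], 0], [[-0.053, -0.16, 0], 0], [[-0.066, -0.2, 0], 0]]'

```text
clock: 12.72
tool_pos: [0.5386, 0.3705, 0.336]
orientation: [179.9, 0.1, -2.3]
force: [-0.2, 0.0, -3.0]
opening: 0.022
gripper_force: 29.8
```

send_rows --deltas '[[[0, 0, 0.04], 0], [[0, 0, 0.08], 0], [[0, 0, 0.12], 0], [[0, 0, 0.16], 0], [[0, 0, 0.2], 0]]'

```text
clock: 13.13
tool_pos: [0.5388, 0.3685, 0.1748]
orientation: [179.9, 0.1, -2.3]
force: [0.1, 1.1, -2.3]
opening: 0.0221
gripper_force: 30.0
```

send_rows --deltas '[[[0, 0, 0.015], 0], [[0, 0, 0.03], 0], [[0, 0, 0.045], 0], [[0, 0, 0.055], 0], [[0, 0, 0.056], 0]]'

```text
clock: 13.55
tool_pos: [0.5404, 0.3697, 0.1332]
orientation: [-180.0, -0.0, -2.2]
force: [0.5, -0.7, -1.7]
opening: 0.0218
gripper_force: 30.0
```

send_rows --deltas '[[[0, 0, 0.002], 0], [[0, 0, 0.002], 0], [[0, 0, 0.002], 0], [[0, 0, 0.002], 0], [[0, 0, 0.002], 0]]'

```text
clock: 13.97
tool_pos: [0.5405, 0.3698, 0.1328]
orientation: [-179.9, -0.1, -2.2]
force: [-0.2, 0.7, 3.3]
opening: 0.0216
gripper_force: 30.0
```

send_rows --deltas '[[[0, 0, 0], 0], [[0, 0, 0], 0], [[0, 0, 0], 0], [[0, 0, 0], 0], [[0, 0, 0], 0]]' --gripper 0.6

```text
clock: 14.38
tool_pos: [0.54, 0.3692, 0.1315]
orientation: [180.0, 0.0, -2.3]
force: [0.2, -0.5, -0.2]
opening: 0.0488
gripper_force: 0.0
```

send_rows --deltas '[[[0, 0, -0.04], 0], [[0, 0, -0.08], 0], [[0, 0, -0.12], 0], [[0, 0, -0.16], 0], [[0, 0, -0.2], 0]]'

```text
clock: 14.8
tool_pos: [0.5398, 0.3691, 0.2932]
orientation: [180.0, 0.0, -2.2]
force: [0.8, 1.0, -0.6]
opening: 0.0524
gripper_force: 0.0
```

```bash
python3 - <<'E'
from h import *
np.set_printoptions(precision=4,suppress=True)
o=ctrl.get_obs();print(o['tool_pos'],o['orientation'],o['force'],o['opening'])
s=ctrl.snapshot('scene');b=ctrl.snapshot('side')
def Y(q):
    hsv=cv2.cvtColor(q['color'],cv2.COLOR_RGB2HSV)
    m=((abs(hsv[...,0].astype(int)-28)<5)&(hsv[...,1]>150)&(hsv[...,2]>120)).astype(np.uint8)
    k,l,st,ce=cv2.connectedComponentsWithStats(m)
    return [ce[i] for i in range(1,k) if 60<st[i,4]<900]
for n,q in(('scene',s),('side',b)):
    for c in Y(q): print(n,c,atz(q,c,.05))
    for d in ctrl.boxes_of(q,'spent_mid'): p=np.array(d['xy'])*[560,420];print('spent',d['conf'],p,atz(q,p,.05))
E
```

```text
[0.5398 0.3691 0.2932] [179.9936   0.0048  -2.2477] [ 0.849   0.9887 -0.5815] 0.05235195726168193
scene [308.2569 195.7661] [0.4545 0.0753 0.05  ]
scene [253.1571 207.3   ] [ 0.4515 -0.1009  0.05  ]
scene [209.7313 224.6564] [ 0.4863 -0.2413  0.05  ]
spent 0.77 [406.392 195.006] [0.5556 0.3594 0.05  ]
spent 0.57 [336.896 271.11 ] [0.7805 0.0182 0.05  ]
side [235.9871 211.1677] [0.4394 0.0584 0.05  ]
side [253.2098 249.0244] [ 0.425  -0.1199  0.05  ]
side [284.8293 279.7398] [ 0.456  -0.2607  0.05  ]
spent 0.89 [233.52  151.284] [0.5495 0.3901 0.05  ]
spent 0.76 [339.584 195.216] [0.7635 0.007  0.05  ]
```

send_rows --deltas '[[[-0.02, 0.045, -0.03], 0.07], [[-0.04, 0.09, -0.03], 0.15], [[-0.06, 0.135, -0.03], 0.23], [[-0.08, 0.18, -0.03], 0.31], [[-0.104, 0.23, -0.03], 0.38]]'

```text
clock: 15.42
tool_pos: [0.4496, 0.1893, 0.314]
orientation: [179.8, 0.0, -36.8]
force: [0.3, -0.7, 0.0]
opening: 0.0525
gripper_force: 0.0
```

send_rows --deltas '[[[0, 0, -0.02], 0.07], [[0, 0, -0.04], 0.15], [[0, 0, -0.04], 0.23], [[0, 0, -0.04], 0.31], [[0, 0, -0.04], 0.38]]'

```text
clock: 15.83
tool_pos: [0.4505, 0.1907, 0.3466]
orientation: [179.9, -0.0, -71.0]
force: [-0.0, 0.1, -0.1]
opening: 0.0525
gripper_force: 0.0
```

send_rows --deltas '[[[0, 0, 0], 0.07], [[0, 0, 0], 0.14], [[0, 0, 0], 0.21], [[0, 0, 0], 0.24], [[0, 0, 0], 0.24]]'

```text
clock: 16.25
tool_pos: [0.4505, 0.1908, 0.3463]
orientation: [179.9, -0.1, -92.4]
force: [0.4, -0.0, -0.4]
opening: 0.0525
gripper_force: 0.0
```

```bash
cat > fresh.py <<'E'
from h import *
np.set_printoptions(precision=4,suppress=True)
def bars(s,excl=True):
    hsv=cv2.cvtColor(s['color'],cv2.COLOR_RGB2HSV);h=hsv[...,0].astype(int)
    ye=((abs(h-28)<6)&(hsv[...,1]>150)&(hsv[...,2]>120))
    bl=((abs(h-109)<12)&(hsv[...,1]>130)).astype(np.uint8)
    k,l,st,ce=cv2.connectedComponentsWithStats(ye.astype(np.uint8))
    for i in range(1,k):
        if st[i,4]>120: print('yellow',st[i,4],ce[i].round(1),atz(s,ce[i],.055,True))
    # bar top face = bright blue : fit model by projection
    k,l,st,ce=cv2.connectedComponentsWithStats(bl)
    yd=cv2.dilate(ye.astype(np.uint8),np.ones((5,5)))
    for i in range(1,k):
        m=l==i
        if 100<st[i,4]<6000 and (yd&m).sum()>15:
            fit(s,m)
def sil(s,x,y,a,base):
    c,si=np.cos(a),np.sin(a);P=[]
    for X in(-.032,.032):
        for Y in(-.011,.011):
            for Z in(.055,.091): P.append(proj(s,(x+c*X-si*Y,y+si*X+c*Y,base+Z),True))
    im=np.zeros((420*2,560*2),np.uint8);cv2.fillConvexPoly(im,cv2.convexHull((np.array(P)*2).astype(np.int32)),1)
    return im
def fit(s,m,base=0.):
    from scipy.optimize import minimize
    M=cv2.resize(m.astype(np.uint8),None,fx=2,fy=2,interpolation=cv2.INTER_NEAREST)
    M=cv2.morphologyEx(M,cv2.MORPH_CLOSE,np.ones((5,5)));c=np.argwhere(m).mean(0)[::-1];p=atz(s,c,base+.078,True)
    f=lambda v:-float((sil(s,*v,base)&M).sum())/max(1,(sil(s,*v,base)|M).sum())
    best=min((minimize(f,[p[0],p[1],a],method='Nelder-Mead',options=dict(initial_simplex=[[p[0],p[1],a],[p[0]+.008,p[1],a],[p[0],p[1]+.008,a],[p[0],p[1],a+.25]],xatol=1e-4,fatol=1e-4)) for a in np.arange(0,np.pi,np.pi/6)),key=lambda r:r.fun)
    print('bar',best.x[:2],'ang',np.degrees(best.x[2])%180,'iou',-best.fun,'at',c.round(1));return best.x
if __name__=='__main__':
    for k in range(2): s=ctrl.snapshot('wrist')
    import sys; np.save('w.npy',s,allow_pickle=True)
    cv2.imwrite(f'pics/{sys.argv[1]}.png',cv2.resize(cv2.cvtColor(s['color'],cv2.COLOR_RGB2BGR),(800,600),interpolation=cv2.INTER_CUBIC))
    o=ctrl.get_obs();print(o['tool_pos'],o['orientation'],o['joint_pos'],o['force'])
    bars(s)
E
python3 fresh.py w4
```

```text
[0.4507 0.191  0.3467] [179.924   -0.0663 -92.1292] [ 46.0269   0.8854 -16.841   -0.0129 -72.3737 -48.1521] [ 0.6179 -0.641   0.3878]
yellow 2084 [281.2  91.3] [0.445  0.0821 0.055 ]
bar [0.4443 0.0805] ang 167.67769386846618 iou 0.8945375878853434 at [281.4  86.8]
```

View pics/w4.png

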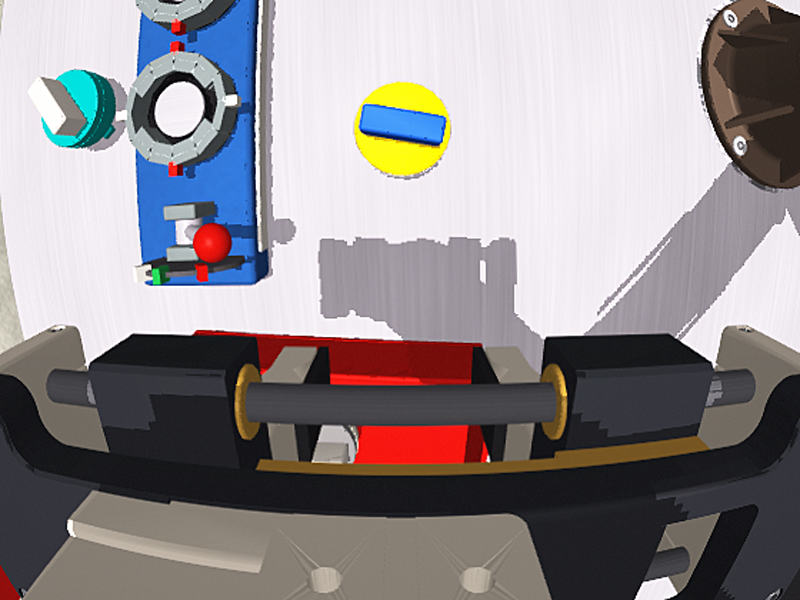

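send_rows --deltas '[[[0.03, 0.003, 0], -0.07], [[0.06, 0.003, 0], -0.15], [[0.09, 0.003, 0], -0.23], [[0.12, 0.003, 0], -0.31], [[0.138, 0.003, 0], -0.38]]'

```text
clock: 16.77
tool_pos: [0.4436, 0.0792, 0.3473]
orientation: [180.0, -0.0, -57.6]
force: [0.3, 0.5, 0.3]
opening: 0.053
gripper_force: 0.0
```

send_rows --deltas '[[[0, 0, 0.03], -0.07], [[0, 0, 0.06], -0.15], [[0, 0, 0.09], -0.23], [[0, 0, 0.11], -0.31], [[0, 0, 0.11], -0.38]]'

```text
clock: 17.18
tool_pos: [0.4423, 0.0799, 0.2558]
orientation: [179.7, 0.2, -23.4]
force: [-0.9, -0.1, 0.1]
opening: 0.0528
gripper_force: 0.0
```

send_rows --deltas '[[[0, 0, 0], -0.07], [[0, 0, 0], -0.127], [[0, 0, 0], -0.127], [[0, 0, 0], -0.127], [[0, 0, 0], -0.127]]'

```text
clock: 17.6
tool_pos: [0.4441, 0.0809, 0.2595]
orientation: [180.0, 0.0, -12.5]
force: [0.5, -0.8, 0.1]
opening: 0.0529
gripper_force: 0.0
```

```bash
python3 fresh.py w5
```

```text
[0.4441 0.0809 0.2596] [-179.9994    0.0036  -12.5074] [ 35.4593   0.4954 -29.0051  -0.0036 -60.5015  42.035 ] [-0.3779 -0.6716  0.6043]
yellow 1115 [536.9 118.2] [ 0.4768 -0.2262  0.055 ]
yellow 1744 [441.1 162.1] [ 0.4477 -0.0842  0.055 ]
yellow 3410 [281.7 194. ] [0.4489 0.0786 0.055 ]
bar [ 0.4669 -0.249 ] ang 128.26878011062365 iou 0.9537414965986395 at [549.4 130.7]
bar [ 0.4343 -0.1026] ang 137.65830404166354 iou 0.8905750798722045 at [466.3 174.1]
bar [0.4434 0.08  ] ang 168.4984257198334 iou 0.8927943760984183 at [282.  203.9]
```

send_rows --deltas '[[[0, 0.001, 0.035], 0], [[0, 0.001, 0.07], 0], [[0, 0.001, 0.105], 0], [[0, 0.001, 0.14], 0], [[0, 0.001, 0.164], 0]]'

```text
clock: 18.12
tool_pos: [0.4432, 0.0796, 0.1265]
orientation: [179.9, 0.1, -12.5]
force: [-1.0, -0.4, 0.4]
opening: 0.0527
gripper_force: 0.0
```

send_rows --deltas '[[[0, 0, 0.001], 0], [[0, 0, 0.001], 0], [[0, 0, 0.001], 0], [[0, 0, 0.001], 0], [[0, 0, 0.001], 0]]' --gripper 0

```text
clock: 18.53
tool_pos: [0.4447, 0.0806, 0.129]
orientation: [-179.9, -0.1, -12.4]
force: [0.3, -0.5, 1.3]
opening: 0.0247
gripper_force: 0.7
```

send_rows --deltas '[[[0, 0, 0], 0], [[0, 0, 0], 0], [[0, 0, -0.02], 0], [[0, 0, -0.05], 0], [[0, 0, -0.08], 0]]'

```text
clock: 18.95
tool_pos: [0.4432, 0.0797, 0.1919]
orientation: [179.9, 0.1, -12.4]
force: [0.5, 1.3, -3.0]
opening: 0.0223
gripper_force: 30.0
```

send_rows --deltas '[[[0, 0, -0.03], -0.03], [[0, 0, -0.06], -0.06], [[0, 0, -0.09], -0.09], [[0, 0, -0.12], -0.113], [[0, 0, -0.12], -0.113]]'

```text
clock: 19.37
tool_pos: [0.4456, 0.0808, 0.2924]
orientation: [-179.8, -0.4, -2.1]
force: [1.0, 0.5, -3.4]
opening: 0.0216
gripper_force: 30.0
```

send_rows --deltas '[[[0.047, 0.007, 0], 0], [[0.094, 0.014, 0], 0], [[0.141, 0.021, 0], 0], [[0.188, 0.028, 0], 0], [[0.237, 0.0355, 0], -0.002]]'

```text
clock: 19.78
tool_pos: [0.6334, 0.0438, 0.2867]
orientation: [-180.0, 0.1, -2.1]
force: [0.8, 0.1, -1.1]
opening: 0.022
gripper_force: 30.0
```

send_rows --deltas '[[[0, 0, 0.02], 0], [[0, 0, 0.04], 0], [[0, 0, 0.06], 0], [[0, 0, 0.075], 0], [[0, 0, 0.075], 0]]'

```text
clock: 20.2
tool_pos: [0.6306, 0.044, 0.2239]
orientation: [179.9, 0.3, -2.1]
force: [-0.3, 0.2, -3.9]
opening: 0.0216
gripper_force: 30.0
```

```bash
python3 - <<'E'
from h import *
o=ctrl.get_obs();print(o['tool_pos'],o['orientation'],o['force'],o['joint_pos'])
E
```

```text
[0.63056043 0.04395135 0.2238767 ] [179.92753043   0.33505653  -2.12514634] [-0.33794715  0.18068692 -3.90186491] [ 21.61579998  19.55531499 -10.06838032  -0.07860451 -60.71220667
  66.29791961]
```

send_rows --deltas '[[[0.001, -0.001, 0], 0], [[0.001, -0.001, 0.005], 0], [[0.001, -0.001, 0.012], 0], [[0.001, -0.001, 0.02], 0], [[0.001, -0.001, 0.023], 0]]'

```text
clock: 20.62
tool_pos: [0.6328, 0.0451, 0.2086]
orientation: [-180.0, 0.0, -2.1]
force: [0.0, 0.8, -2.3]
opening: 0.0215
gripper_force: 30.0
```

send_rows --deltas '[[[0, 0, 0.004], 0], [[0, 0, 0.008], 0], [[0, 0, 0.01], 0], [[0, 0, 0.01], 0], [[0, 0, 0.01], 0]]'

```text
clock: 21.03
tool_pos: [0.6332, 0.045, 0.2013]
orientation: [180.0, 0.0, -2.1]
force: [0.0, -0.7, -3.2]
opening: 0.022
gripper_force: 30.0
```

send_rows --deltas '[[[0, 0, 0.003], 0], [[0, 0, 0.006], 0], [[0, 0, 0.009], 0], [[0, 0, 0.012], 0], [[0, 0, 0.014], 0]]'

```text
clock: 21.45
tool_pos: [0.6338, 0.0451, 0.1908]
orientation: [-180.0, -0.1, -2.0]
force: [-0.7, 0.1, 5.9]
opening: 0.0222
gripper_force: 30.0
```

send_rows --deltas '[[[0, 0, 0.001], 0], [[0, 0, 0.002], 0], [[0, 0, 0.002], 0], [[0, 0, 0.002], 0], [[0, 0, 0.002], 0]]'

```text
clock: 21.87
tool_pos: [0.6342, 0.0451, 0.1902]
orientation: [-180.0, -0.2, -2.0]
force: [-1.5, 0.2, 9.0]
opening: 0.0216
gripper_force: 30.0
```

send_rows --deltas '[[[0, 0, 0.002], 0], [[0, 0, 0.003], 0], [[0, 0, 0.003], 0], [[0, 0, 0.003], 0], [[0, 0, 0.003], 0]]'

```text
clock: 22.28
tool_pos: [0.6347, 0.0451, 0.1897]
orientation: [-180.0, -0.3, -2.0]
force: [-4.6, -0.6, 20.3]
opening: 0.0217
gripper_force: 30.0
```

send_rows --deltas '[[[0, 0, 0], 0.06], [[0, 0, 0], 0.12], [[0, 0, 0], 0.18], [[0, 0, 0], 0.24], [[0, 0, 0], 0.3]]'

```text
clock: 22.7
tool_pos: [0.6353, 0.0449, 0.1897]
orientation: [-179.9, -0.3, -29.2]
force: [-1.7, -0.5, 18.2]
opening: 0.0221
gripper_force: 30.1
```

send_rows --deltas '[[[0, 0, 0], 0.07], [[0, 0, 0], 0.14], [[0, 0, 0], 0.21], [[0, 0, 0], 0.28], [[0, 0, 0], 0.35]]'

```text
clock: 23.12
tool_pos: [0.6353, 0.0445, 0.1898]
orientation: [-179.7, -0.2, -60.8]
force: [-0.4, -3.7, 18.3]
opening: 0.0218
gripper_force: 30.1
```

send_rows --deltas '[[[0, 0, 0], 0.07], [[0, 0, 0], 0.14], [[0, 0, 0], 0.21], [[0, 0, 0], 0.28], [[0, 0, 0], 0.34]]'

```text
clock: 23.53
tool_pos: [0.6351, 0.0443, 0.1898]
orientation: [-179.7, -0.1, -91.4]
force: [-1.7, -4.7, 18.6]
opening: 0.0216
gripper_force: 30.1
```

send_rows --deltas '[[[0, 0, 0], 0.02], [[0, 0, 0], 0.03], [[0, 0, 0], 0.03], [[0, 0, 0], 0.03], [[0, 0, 0], 0.03]]'

```text
clock: 23.95
tool_pos: [0.635, 0.0443, 0.1898]
orientation: [-179.7, -0.0, -93.8]
force: [-1.5, -3.2, 19.7]
opening: 0.0215
gripper_force: 30.0
```

```bash
python3 - <<'E'
from h import *
o=ctrl.get_obs();print(o['tool_pos'],o['orientation'],o['force'],o['moment'])
E
```

```text
[0.63502316 0.04431589 0.18975702] [-1.79692663e+02 -4.17108515e-02 -9.37883542e+01] [-1.45516483 -3.21529465 19.73541318] [-1.30651637  1.14413994  0.19997043]
```

Let it spring up, tug-test, then release.

send_rows --deltas '[[[0, 0, -0.002], 0], [[0, 0, -0.004], 0], [[0, 0, -0.006], 0], [[0, 0, -0.008], 0], [[0, 0, -0.008], 0]]'

```text
clock: 24.37
tool_pos: [0.6347, 0.0445, 0.1928]
orientation: [-179.8, -0.0, -93.9]
force: [5.8, -4.1, -1.5]
opening: 0.0219
gripper_force: 30.0
```

send_rows --deltas '[[[0, 0, 0.001], 0], [[0, 0, 0.001], 0], [[0, 0, 0.001], 0], [[0, 0, 0.001], 0], [[0, 0, 0.001], 0]]' --gripper 0.6

```text
clock: 24.78
tool_pos: [0.633, 0.0452, 0.1915]
orientation: [180.0, -0.0, -93.9]
force: [0.0, -0.1, 0.3]
opening: 0.0492
gripper_force: 0.0
```

send_rows --deltas '[[[0, 0, -0.03], 0], [[0, 0, -0.06], 0], [[0, 0, -0.09], 0], [[0, 0, -0.12], 0], [[0, 0, -0.15], 0]]'

```text
clock: 25.2
tool_pos: [0.6329, 0.0452, 0.3128]
orientation: [180.0, 0.0, -93.9]
force: [-0.0, 0.5, -0.2]
opening: 0.0525
gripper_force: 0.0
```

```bash
python3 fresh.py w6
```

```text
[0.6347 0.0453 0.3166] [-179.589     0.1081  -93.8305] [ 21.6668  15.9278  -2.7579   0.084  -70.8969 -25.5249] [ 0.5395  0.1547 -0.2718]
yellow 1268 [431.5  64.2] [ 0.4525 -0.0912  0.055 ]
yellow 3539 [281.2 194.7] [0.6362 0.0545 0.055 ]
bar [ 0.4339 -0.1015] ang 138.7781525531157 iou 0.8857782754759238 at [450.9  53.8]
bar [0.6539 0.1084] ang 16.159996941630187 iou 0.3109636622728892 at [283.2 229.3]
```

View pics/w6.png

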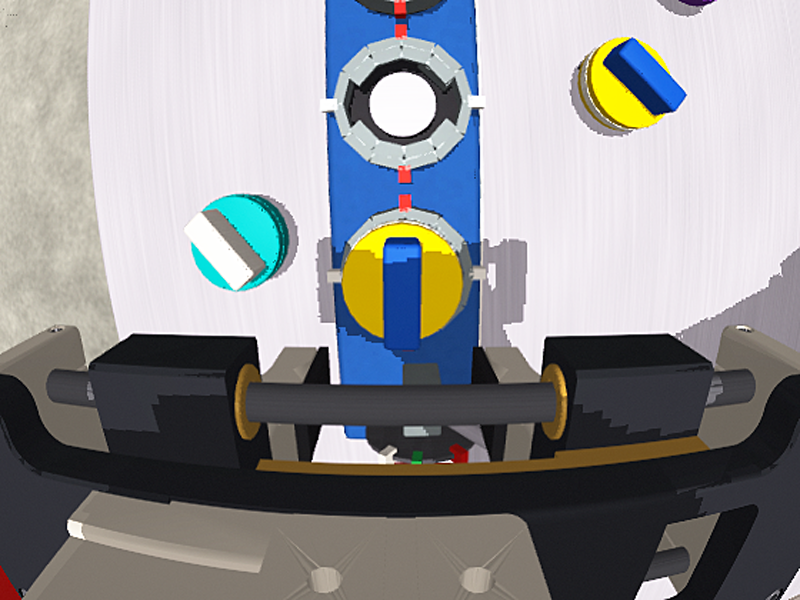

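Fresh 1 (bar at 402,290) is locked in line with the red marks. On to the second at (0.434, −0.102).

send_rows --deltas '[[[0.02, 0.024, 0], 0], [[0.04, 0.047, 0], 0], [[0.06, 0.071, 0], 0], [[0.08, 0.095, 0], 0], [[0.1, 0.118, 0], 0]]'

```text
clock: 25.72
tool_pos: [0.5323, -0.0289, 0.3111]
orientation: [180.0, 0.0, -93.9]
force: [0.4, -0.6, 0.7]
opening: 0.0526
gripper_force: 0.0
```

send_rows --deltas '[[[0.02, 0.024, 0], -0.07], [[0.04, 0.047, 0], -0.14], [[0.06, 0.071, 0], -0.21], [[0.08, 0.095, 0], -0.28], [[0.1, 0.118, 0], -0.35]]'

```text
clock: 26.13
tool_pos: [0.4326, -0.1023, 0.3113]
orientation: [180.0, 0.0, -62.0]
force: [0.6, 0.4, 0.8]
opening: 0.0528
gripper_force: 0.0
```

send_rows --deltas '[[[0, 0, 0.02], -0.07], [[0, 0, 0.04], -0.14], [[0, 0, 0.06], -0.21], [[0, 0, 0.06], -0.225], [[0, 0, 0.06], -0.225]]'

```text
clock: 26.55
tool_pos: [0.4335, -0.1019, 0.2633]
orientation: [179.9, 0.1, -42.2]
force: [0.2, 0.3, 0.3]
opening: 0.0523
gripper_force: 0.0
```

```bash
python3 fresh.py w7
```

```text
[ 0.4345 -0.1018  0.2644] [-179.9821   -0.038   -42.2798] [ 12.2877  -0.3315 -29.1679   0.0235 -61.1271  35.4211] [-0.1199  0.6087 -0.4882]
yellow 2798 [361.  77.] [ 0.4702 -0.2357  0.055 ]
yellow 2125 [ 34.  164.1] [0.6576 0.0803 0.055 ]
yellow 289 [ 62.2 153.1] [0.633  0.0393 0.055 ]
yellow 3332 [279.6 193.4] [ 0.4381 -0.1043  0.055 ]
bar [ 0.4661 -0.243 ] ang 125.47770830657166 iou 0.892360768851651 at [375.   71.2]
bar [0.6744 0.0917] ang 94.65697823595761 iou 0.7926279501458499 at [ 14.1 165. ]
bar [ 0.4344 -0.1012] ang 137.53469694647373 iou 0.8994284324455795 at [279.4 203.2]
```

send_rows --deltas '[[[0, 0, 0.035], 0], [[0, 0, 0.07], 0], [[0, 0, 0.105], 0], [[0, 0, 0.14], 0], [[0, 0, 0.168], 0]]'

```text
clock: 27.07
tool_pos: [0.4344, -0.1017, 0.1286]
orientation: [-180.0, -0.0, -42.3]
force: [0.4, 0.3, 0.8]
opening: 0.0527
gripper_force: 0.0
```

send_rows --deltas '[[[0, 0, 0.001], 0], [[0, 0, 0.001], 0], [[0, 0, 0.001], 0], [[0, 0, 0.001], 0], [[0, 0, 0.001], 0]]' --gripper 0

```text
clock: 27.48
tool_pos: [0.4351, -0.1016, 0.13]
orientation: [-179.9, -0.1, -42.1]
force: [0.7, -0.5, 0.1]
opening: 0.0247
gripper_force: 0.0
```

send_rows --deltas '[[[0, 0, 0], 0], [[0, 0, 0], 0], [[0, 0, -0.02], 0], [[0, 0, -0.05], 0], [[0, 0, -0.08], 0]]'

```text
clock: 27.9
tool_pos: [0.4332, -0.1019, 0.193]
orientation: [179.9, 0.1, -42.1]
force: [1.0, 0.2, -1.4]
opening: 0.0215
gripper_force: 30.0
```

send_rows --deltas '[[[0, 0, -0.03], -0.07], [[0, 0, -0.06], -0.14], [[0, 0, -0.09], -0.21], [[0, 0, -0.12], -0.28], [[0, 0, -0.12], -0.34]]'

```text
clock: 28.32
tool_pos: [0.4357, -0.1019, 0.2936]
orientation: [-179.9, -0.4, -11.2]
force: [1.1, 0.7, -2.4]
opening: 0.0215
gripper_force: 30.0
```

send_rows --deltas '[[[0, 0, 0], -0.06], [[0, 0, 0], -0.105], [[0, 0, 0], -0.105], [[0, 0, 0], -0.105], [[0, 0, 0], -0.105]]'

```text
clock: 28.73
tool_pos: [0.4338, -0.1018, 0.2885]
orientation: [-180.0, 0.0, -2.2]
force: [-0.1, 0.4, -2.3]
opening: 0.0215
gripper_force: 30.0
```

send_rows --deltas '[[[0.048, -0.0075, 0], 0], [[0.096, -0.015, 0], 0], [[0.145, -0.0225, 0], 0], [[0.193, -0.03, 0], 0], [[0.2415, -0.0375, 0], 0]]'

```text
clock: 29.15
tool_pos: [0.6299, -0.0787, 0.288]
orientation: [180.0, 0.0, -2.2]
force: [0.9, 0.1, -1.5]
opening: 0.0218
gripper_force: 30.0
```

send_rows --deltas '[[[0, 0, 0.02], 0], [[0, 0, 0.04], 0], [[0, 0, 0.06], 0], [[0, 0, 0.075], 0], [[0, 0, 0.075], 0]]'

```text
clock: 29.57
tool_pos: [0.6267, -0.0788, 0.2251]
orientation: [180.0, 0.3, -2.2]
force: [0.2, -0.2, -3.0]
opening: 0.0219
gripper_force: 30.0
```

send_rows --deltas '[[[0, 0, 0], 0], [[0, 0, 0], 0], [[0, 0, 0], 0], [[0, 0, 0], 0], [[0, 0, 0], 0]]'

```text
clock: 29.98
tool_pos: [0.6284, -0.0788, 0.2294]
orientation: [-180.0, -0.1, -2.1]
force: [-0.1, -0.0, -3.3]
opening: 0.022
gripper_force: 30.0
```

send_rows --deltas '[[[0, 0.001, 0.008], 0], [[0, 0.001, 0.016], 0], [[0, 0.001, 0.024], 0], [[0, 0.001, 0.032], 0], [[0, 0.001, 0.035], 0]]'

```text
clock: 30.4
tool_pos: [0.6278, -0.0797, 0.199]
orientation: [180.0, 0.1, -2.1]
force: [-0.7, 0.6, 0.9]
opening: 0.0217
gripper_force: 30.0
```

send_rows --deltas '[[[0, 0, 0.003], 0], [[0, 0, 0.006], 0], [[0, 0, 0.009], 0], [[0, 0, 0.012], 0], [[0, 0, 0.014], 0]]'

```text
clock: 30.82
tool_pos: [0.6288, -0.0797, 0.1908]
orientation: [180.0, -0.1, -2.0]
force: [-9.7, 4.2, 22.9]
opening: 0.0219
gripper_force: 30.0
```

send_rows --deltas '[[[0, 0, 0.001], 0], [[0, 0, 0.002], 0], [[0, 0, 0.003], 0], [[0, 0, 0.003], 0], [[0, 0, 0.003], 0]]'

```text
clock: 31.23
tool_pos: [0.6288, -0.0797, 0.1908]
orientation: [180.0, -0.2, -2.0]
force: [-9.8, 4.0, 23.8]
opening: 0.0218
gripper_force: 30.0
```

send_rows --deltas '[[[-0.001, 0, 0], 0.06], [[-0.001, 0, 0], 0.12], [[-0.001, 0, 0], 0.18], [[-0.001, 0, 0], 0.24], [[-0.001, 0, 0], 0.3]]'

```text
clock: 31.65
tool_pos: [0.6298, -0.0802, 0.1908]
orientation: [-179.9, -0.4, -29.2]
force: [-1.2, -1.8, 16.8]
opening: 0.0216
gripper_force: 30.0
```

send_rows --deltas '[[[0, 0, 0], 0.07], [[0, 0, 0], 0.14], [[0, 0, 0], 0.21], [[0, 0, 0], 0.28], [[0, 0, 0], 0.35]]'

```text
clock: 32.07
tool_pos: [0.6299, -0.0805, 0.1908]
orientation: [-179.7, -0.3, -60.8]
force: [-1.2, -1.9, 16.9]
opening: 0.022
gripper_force: 30.1
```

send_rows --deltas '[[[0, 0, 0], 0.07], [[0, 0, 0], 0.14], [[0, 0, 0], 0.21], [[0, 0, 0], 0.28], [[0, 0, 0], 0.34]]'

```text
clock: 32.48
tool_pos: [0.6296, -0.0808, 0.1908]
orientation: [-179.6, -0.1, -91.4]
force: [-2.8, -4.8, 18.0]
opening: 0.0218
gripper_force: 30.1
```

send_rows --deltas '[[[0, 0, 0], 0.02], [[0, 0, 0], 0.03], [[0, 0, 0], 0.03], [[0, 0, 0], 0.03], [[0, 0, 0], 0.03]]'

```text
clock: 32.9
tool_pos: [0.6295, -0.0808, 0.1909]
orientation: [-179.6, -0.1, -93.8]
force: [-2.1, -3.8, 18.3]
opening: 0.0218
gripper_force: 30.0
```

send_rows --deltas '[[[0, 0, -0.002], 0], [[0, 0, -0.004], 0], [[0, 0, -0.006], 0], [[0, 0, -0.008], 0], [[0, 0, -0.008], 0]]'

```text
clock: 33.32
tool_pos: [0.6293, -0.0807, 0.1939]
orientation: [-179.7, -0.1, -93.9]
force: [5.2, -5.9, -4.0]
opening: 0.0217
gripper_force: 30.0
```

send_rows --deltas '[[[0, 0, 0.001], 0], [[0, 0, 0.001], 0], [[0, 0, 0.001], 0], [[0, 0, 0.001], 0], [[0, 0, 0.001], 0]]' --gripper 0.6

```text
clock: 33.73
tool_pos: [0.6273, -0.0794, 0.1925]
orientation: [-180.0, 0.0, -93.9]
force: [-0.1, 0.2, 0.1]
opening: 0.049
gripper_force: 0.0
```

send_rows --deltas '[[[0, 0, -0.03], 0], [[0, 0, -0.06], 0], [[0, 0, -0.09], 0], [[0, 0, -0.12], 0], [[0, 0, -0.15], 0]]'

```text
clock: 34.15
tool_pos: [0.6272, -0.0794, 0.3137]
orientation: [-180.0, 0.0, -93.9]
force: [-0.1, 1.1, 0.1]
opening: 0.0524
gripper_force: 0.0
```

```bash
python3 fresh.py w8
```

```text
[ 0.629  -0.0796  0.3175] [-179.5637    0.024   -93.828 ] [ 10.4366  15.6744  -2.9982   0.0892 -70.8986 -14.2936] [ 1.2109 -0.1894  0.4222]
yellow 1315 [400.6  49.3] [ 0.4845 -0.2324  0.055 ]
yellow 128 [432.   26.1] [ 0.4404 -0.2647  0.055 ]
yellow 3500 [280.9 194.8] [ 0.6309 -0.0705  0.055 ]
yellow 665 [260.1 311. ] [0.6675 0.0802 0.055 ]
yellow 627 [307.3 310.6] [0.6066 0.0835 0.055 ]
bar [ 0.466  -0.2434] ang 129.075721508674 iou 0.8965281574630946 at [420.2  37.5]
bar [ 0.6493 -0.024 ] ang 20.29429755581018 iou 0.3180935740632887 at [283.3 226. ]
bar [0.6347 0.0867] ang 94.34218761657753 iou 0.46115599751398384 at [283.7 311. ]
bar [0.5799 0.1022] ang 101.59114949231932 iou 0.1861662987490802 at [326.  313.9]
bar [0.69   0.0969] ang 72.66848809697726 iou 0.10794896957801767 at [244.4 312.9]
```

View pics/w8.png

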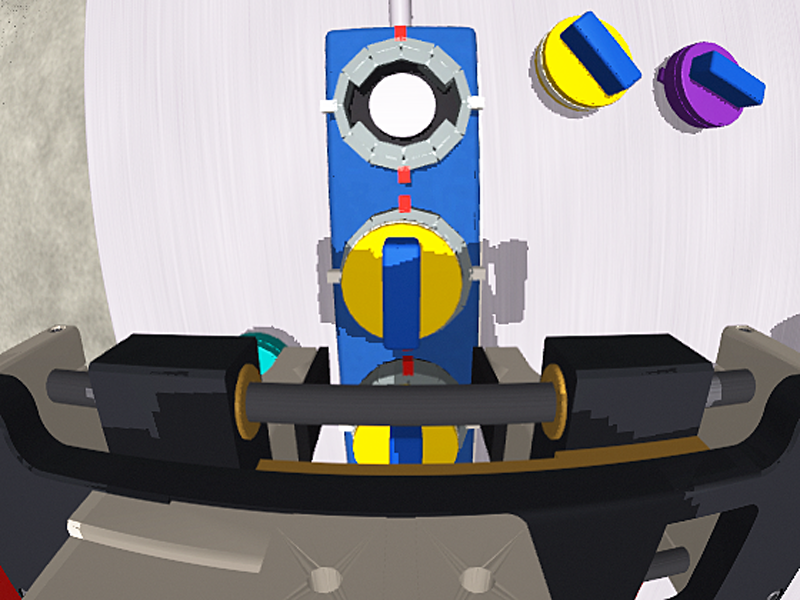

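send_rows --deltas '[[[0.022, 0.019, 0], 0], [[0.044, 0.038, 0], 0], [[0.066, 0.057, 0], 0], [[0.088, 0.076, 0], 0], [[0.109, 0.094, 0], 0]]'

```text
clock: 34.67
tool_pos: [0.5454, -0.162, 0.3121]
orientation: [180.0, 0.0, -93.8]
force: [0.5, 0.3, -0.3]
opening: 0.0528
gripper_force: 0.0
```

send_rows --deltas '[[[0.022, 0.019, 0], -0.07], [[0.044, 0.038, 0], -0.14], [[0.066, 0.057, 0], -0.21], [[0.088, 0.076, 0], -0.28], [[0.109, 0.094, 0], -0.35]]'

```text
clock: 35.08
tool_pos: [0.4644, -0.244, 0.3122]
orientation: [-180.0, 0.0, -62.0]
force: [0.2, -0.6, -0.3]
opening: 0.0528
gripper_force: 0.0
```

send_rows --deltas '[[[0, 0, 0.02], -0.07], [[0, 0, 0.04], -0.105], [[0, 0, 0.06], -0.105], [[0, 0, 0.06], -0.105], [[0, 0, 0.06], -0.105]]'

```text
clock: 35.5
tool_pos: [0.4651, -0.2434, 0.264]
orientation: [179.9, 0.1, -52.9]
force: [0.6, 0.1, 1.0]
opening: 0.0528
gripper_force: 0.0
```

```bash
python3 fresh.py w9
```

```text
[ 0.466  -0.2435  0.2653] [-179.9778   -0.0534  -52.9113] [ -6.1802   7.6182 -20.3464   0.0268 -61.9827  43.2562] [0.3477 0.1446 0.3271]
yellow 3298 [279.3 193. ] [ 0.4694 -0.2466  0.055 ]
yellow 214 [ 77.1 215.5] [ 0.6359 -0.0913  0.055 ]
yellow 1237 [ 51.3 224.6] [ 0.6634 -0.056   0.055 ]
bar [ 0.4664 -0.2428] ang 127.52108237971238 iou 0.8926182658397178 at [279.  202.8]
bar [ 0.6714 -0.042 ] ang 56.239139767514104 iou 0.2200815956482321 at [ 41.6 226.3]
```

send_rows --deltas '[[[0, 0, 0.035], 0], [[0, 0, 0.07], 0], [[0, 0, 0.105], 0], [[0, 0, 0.14], 0], [[0, 0, 0.168], 0]]'

```text
clock: 36.02
tool_pos: [0.4659, -0.2433, 0.1294]
orientation: [-180.0, -0.0, -52.9]
force: [0.1, 0.3, -1.1]
opening: 0.0526
gripper_force: 0.0
```

send_rows --deltas '[[[0, 0, 0.001], 0], [[0, 0, 0.001], 0], [[0, 0, 0.001], 0], [[0, 0, 0.001], 0], [[0, 0, 0.001], 0]]' --gripper 0

```text
clock: 36.43
tool_pos: [0.4666, -0.2436, 0.1311]
orientation: [-179.9, -0.1, -52.9]
force: [0.3, -0.4, 1.0]
opening: 0.0246
gripper_force: 0.0
```

send_rows --deltas '[[[0, 0, 0], 0], [[0, 0, 0], 0], [[0, 0, -0.02], 0], [[0, 0, -0.05], 0], [[0, 0, -0.08], 0]]'

```text
clock: 36.85
tool_pos: [0.4647, -0.2432, 0.1935]
orientation: [179.9, 0.1, -52.9]
force: [1.4, -0.6, -2.7]
opening: 0.0219
gripper_force: 29.9
```

send_rows --deltas '[[[0, 0, -0.03], -0.07], [[0, 0, -0.06], -0.14], [[0, 0, -0.09], -0.21], [[0, 0, -0.12], -0.28], [[0, 0, -0.12], -0.34]]'

```text
clock: 37.27
tool_pos: [0.467, -0.2441, 0.2946]
orientation: [-180.0, -0.4, -22.0]
force: [0.7, -0.2, -1.6]
opening: 0.0218
gripper_force: 29.9
```

send_rows --deltas '[[[0, 0, 0], -0.07], [[0, 0, 0], -0.14], [[0, 0, 0], -0.21], [[0, 0, 0], -0.222], [[0, 0, 0], -0.222]]'

```text
clock: 37.68
tool_pos: [0.4652, -0.2433, 0.2892]
orientation: [-180.0, 0.0, -2.4]
force: [0.3, 0.6, -1.8]
opening: 0.0217
gripper_force: 29.9
```

```bash
python3 - <<'E'
from h import *
o=ctrl.get_obs();print(o['tool_pos'],o['orientation'],o['force'])
E
```

```text
[ 0.46518284 -0.24334212  0.28924409] [-1.79983294e+02  1.53046054e-02 -2.44463749e+00] [ 0.29019659  0.58136669 -1.84962519]
```

send_rows --deltas '[[[0.039, -0.0115, 0], 0], [[0.078, -0.023, 0], 0], [[0.117, -0.0345, 0], 0], [[0.156, -0.046, 0], 0], [[0.195, -0.0575, 0], 0]]'

```text
clock: 38.1
tool_pos: [0.6245, -0.2034, 0.2891]
orientation: [-180.0, 0.0, -2.6]
force: [1.0, -0.5, -1.0]
opening: 0.0217
gripper_force: 30.0
```

send_rows --deltas '[[[0, 0, 0.02], 0], [[0, 0, 0.04], 0], [[0, 0, 0.06], 0], [[0, 0, 0.075], 0], [[0, 0, 0.075], 0]]'

```text
clock: 38.52
tool_pos: [0.6218, -0.2035, 0.2259]
orientation: [-180.0, 0.3, -2.5]
force: [-1.4, 0.7, -3.2]
opening: 0.0222
gripper_force: 30.0
```

send_rows --deltas '[[[0, 0, 0], 0], [[0, 0, 0], 0], [[0, 0, 0], 0], [[0, 0, 0], 0], [[0, 0, 0], 0]]'

```text
clock: 38.93
tool_pos: [0.6235, -0.2039, 0.2302]
orientation: [180.0, -0.1, -2.4]
force: [-0.5, 0.6, -4.2]
opening: 0.0215
gripper_force: 30.0
```

send_rows --deltas '[[[-0.001, 0, 0.008], 0], [[-0.001, 0, 0.016], 0], [[-0.001, 0, 0.024], 0], [[-0.001, 0, 0.032], 0], [[-0.001, 0, 0.035], 0]]'

```text
clock: 39.35
tool_pos: [0.6221, -0.2038, 0.1997]
orientation: [-180.0, 0.1, -2.3]
force: [0.6, 1.2, 1.1]
opening: 0.0221
gripper_force: 30.0
```

send_rows --deltas '[[[0, 0, 0.003], 0], [[0, 0, 0.006], 0], [[0, 0, 0.009], 0], [[0, 0, 0.012], 0], [[0, 0, 0.014], 0]]'

```text
clock: 39.77
tool_pos: [0.6223, -0.2038, 0.1919]
orientation: [180.0, -0.0, -2.3]
force: [-11.0, 7.1, 24.9]
opening: 0.0216
gripper_force: 30.0
```

send_rows --deltas '[[[0, 0, 0.001], 0], [[0, 0, 0.002], 0], [[0, 0, 0.003], 0], [[0, 0, 0.003], 0], [[0, 0, 0.003], 0]]'

```text
clock: 40.18
tool_pos: [0.6223, -0.2037, 0.1918]
orientation: [180.0, -0.1, -2.3]
force: [-12.2, 8.5, 26.6]
opening: 0.0214
gripper_force: 30.0
```

send_rows --deltas '[[[-0.001, -0.001, 0], 0.06], [[-0.001, -0.001, 0], 0.12], [[-0.001, -0.001, 0], 0.18], [[-0.001, -0.001, 0], 0.24], [[-0.001, -0.001, 0], 0.3]]'

```text
clock: 40.6
tool_pos: [0.6241, -0.2042, 0.1918]
orientation: [-180.0, -0.4, -29.5]
force: [-1.4, -2.6, 16.8]
opening: 0.0219
gripper_force: 30.0
```

send_rows --deltas '[[[0, 0, 0], 0.07], [[0, 0, 0], 0.14], [[0, 0, 0], 0.21], [[0, 0, 0], 0.28], [[0, 0, 0], 0.35]]'

```text
clock: 41.02
tool_pos: [0.624, -0.2046, 0.1918]
orientation: [-179.8, -0.4, -61.0]
force: [-2.4, -4.0, 17.0]
opening: 0.0216
gripper_force: 30.0
```

send_rows --deltas '[[[0, 0, 0], 0.07], [[0, 0, 0], 0.14], [[0, 0, 0], 0.21], [[0, 0, 0], 0.28], [[0, 0, 0], 0.34]]'

```text
clock: 41.43
tool_pos: [0.6237, -0.2048, 0.1918]
orientation: [-179.7, -0.2, -91.7]
force: [-3.9, -2.2, 18.2]
opening: 0.0218
gripper_force: 30.1
```

send_rows --deltas '[[[0, 0, 0], 0.02], [[0, 0, 0], 0.027], [[0, 0, 0], 0.027], [[0, 0, 0], 0.027], [[0, 0, 0], 0.027]]'

```text
clock: 41.85
tool_pos: [0.6236, -0.2047, 0.1919]
orientation: [-179.6, -0.2, -93.8]
force: [-3.6, -3.6, 18.4]
opening: 0.0216
gripper_force: 30.1
```

send_rows --deltas '[[[0, 0, -0.002], 0], [[0, 0, -0.004], 0], [[0, 0, -0.006], 0], [[0, 0, -0.008], 0], [[0, 0, -0.008], 0]]'

```text
clock: 42.27
tool_pos: [0.6234, -0.2045, 0.1948]
orientation: [-179.8, -0.1, -93.9]
force: [3.3, -6.6, -2.3]
opening: 0.0217
gripper_force: 30.0
```

send_rows --deltas '[[[0, 0, 0.001], 0], [[0, 0, 0.001], 0], [[0, 0, 0.001], 0], [[0, 0, 0.001], 0], [[0, 0, 0.001], 0]]' --gripper 0.6

```text
clock: 42.68
tool_pos: [0.6218, -0.2028, 0.1933]
orientation: [-180.0, 0.0, -93.9]
force: [-0.2, 0.6, -0.4]
opening: 0.0488
gripper_force: 0.0
```

send_rows --deltas '[[[0, 0, -0.03], 0], [[0, 0, -0.06], 0], [[0, 0, -0.09], 0], [[0, 0, -0.12], 0], [[0, 0, -0.15], 0]]'

```text
clock: 43.1
tool_pos: [0.6216, -0.2028, 0.3145]
orientation: [-180.0, 0.0, -93.9]
force: [0.3, -0.2, -0.0]
opening: 0.0526
gripper_force: 0.0
```

```bash
python3 fresh.py w10 | head -1
python3 - <<'E'
from h import *
a=ctrl.snapshot('side')
cv2.imwrite('pics/s10.png',cv2.resize(cv2.cvtColor(a['color'],cv2.COLOR_RGB2BGR)[110:290,180:420],(800,600),interpolation=cv2.INTER_CUBIC))
E
```

```text
[ 0.6233 -0.2034  0.3184] [-179.5608   -0.0635  -93.8307] [ -1.0193  17.694   -0.0637   0.0895 -71.8067  -2.8388] [0.5671 0.1319 0.265 ]
```

View pics/s10.png

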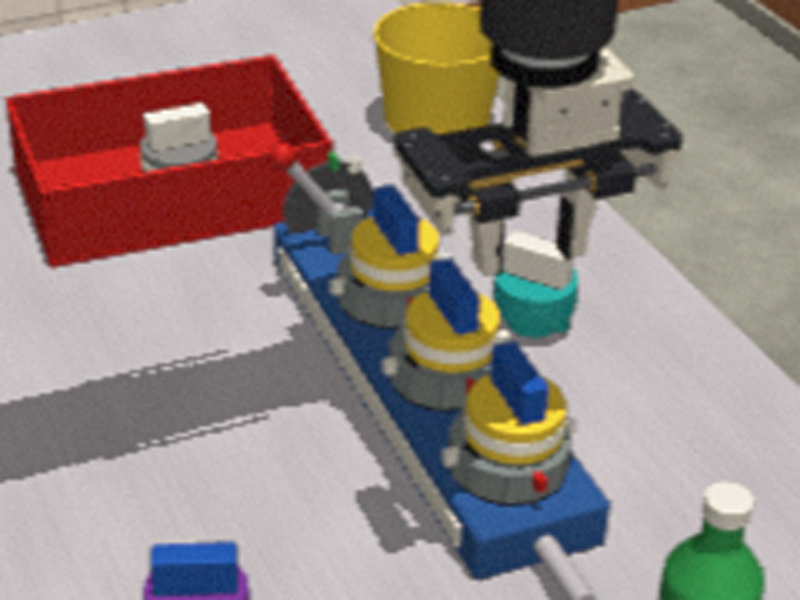

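All three are locked, the spent one stands in the crate, and the lever is still shut. Now to the lever.

send_rows --deltas '[[[-0.044, 0.0095, -0.01], 0], [[-0.088, 0.019, -0.02], 0], [[-0.132, 0.0285, -0.02], 0], [[-0.176, 0.038, -0.02], 0], [[-0.22, 0.0475, -0.02], 0]]'

```text
clock: 43.67
tool_pos: [0.5948, -0.0233, 0.3284]
orientation: [179.9, -0.0, -93.9]
force: [1.7, 0.8, -0.1]
opening: 0.0529
gripper_force: 0.0
```

send_rows --deltas '[[[-0.044, 0.0095, 0], -0.07], [[-0.088, 0.019, 0], -0.14], [[-0.132, 0.0285, 0], -0.21], [[-0.176, 0.038, 0], -0.28], [[-0.22, 0.0475, 0], -0.35]]'

```text
clock: 44.08
tool_pos: [0.5686, 0.155, 0.3283]
orientation: [179.9, 0.0, -62.1]
force: [1.1, 0.7, 0.3]
opening: 0.0522
gripper_force: 0.0
```

send_rows --deltas '[[[0, 0, 0], -0.07], [[0, 0, 0], -0.14], [[0, 0, 0], -0.21], [[0, 0, 0], -0.28], [[0, 0, 0], -0.35]]'

```text
clock: 44.5
tool_pos: [0.5691, 0.1535, 0.3281]
orientation: [179.9, 0.1, -30.5]
force: [-0.0, 0.7, 0.5]
opening: 0.0523
gripper_force: 0.0
```

send_rows --deltas '[[[0, 0, 0], -0.07], [[0, 0, 0], -0.14], [[0, 0, 0], -0.21], [[0, 0, 0], -0.28], [[0, 0, 0], -0.318]]'

```text
clock: 44.92
tool_pos: [0.5692, 0.1533, 0.3281]
orientation: [180.0, 0.1, -1.9]
force: [0.7, -0.1, 0.6]
opening: 0.0526
gripper_force: 0.0
```

```bash
cat > ball.py <<'E'
from h import *
import sys
np.set_printoptions(precision=4,suppress=True)
for k in range(2): s=ctrl.snapshot('wrist')
np.save('w.npy',s,allow_pickle=True);save(s,sys.argv[1])
hsv=cv2.cvtColor(s['color'],cv2.COLOR_RGB2HSV)
m=(((hsv[...,0]<8)|(hsv[...,0]>172))&(hsv[...,1]>150)&(hsv[...,2]>60)).astype(np.uint8)
k,l,st,ce=cv2.connectedComponentsWithStats(m)
for i in range(1,k):
    if 60<st[i,4]<4000: print(st[i],ce[i].round(1),atz(s,ce[i],float(sys.argv[2]),True))
for d in ctrl.boxes_of(s,'lever_tip'): print(d['conf'],np.array(d['xy'])*[560,420],atz(s,np.array(d['xy'])*[560,420],float(sys.argv[2]),True))
o=ctrl.get_obs();print(o['tool_pos'],o['orientation'])
E
python3 ball.py b1 .1575
```

```text
[325 124  12   8  78] [329.6 127.4] [0.6357 0.1114 0.1575]
[244 157  14  17 185] [250.5 165.6] [0.6061 0.1766 0.1575]
[265 192  30  30 716] [279.6 206.7] [0.5707 0.1539 0.1575]
[  0 396  13  24 180] [  4.2 411. ] [0.1814 0.6982 0.1575]
0.93 [278.992 179.004] [0.5942 0.1536 0.1575]
0.57 [116.704 212.604] [0.5698 0.3039 0.1575]
[0.5693 0.1533 0.3283] [179.9674   0.0738  -2.3558]
```

send_rows --deltas '[[[0.001, 0, 0.035], 0], [[0.001, 0, 0.07], 0], [[0.001, 0, 0.105], 0], [[0.001, 0, 0.14], 0], [[0.001, 0, 0.15], 0]]'

```text
clock: 45.48
tool_pos: [0.5682, 0.1523, 0.2045]
orientation: [179.8, 0.4, -2.4]
force: [-1.5, -1.2, 0.0]
opening: 0.0529
gripper_force: 0.0
```

send_rows --deltas '[[[0, 0, 0], 0], [[0, 0, 0], 0], [[0, 0, 0], 0], [[0, 0, 0], 0], [[0, 0, 0], 0]]' --gripper 0

```text
clock: 45.9
tool_pos: [0.571, 0.1536, 0.2108]
orientation: [-179.9, -0.1, -2.3]
force: [1.0, -2.3, 3.4]
opening: 0.025
gripper_force: 18.5
```

send_rows --deltas '[[[0, 0, 0], 0], [[0, 0, 0], 0], [[0, 0, 0], 0], [[0, 0, 0], 0], [[0, 0, 0], 0]]'

```text
clock: 46.32
tool_pos: [0.5711, 0.1535, 0.2108]
orientation: [-179.9, -0.1, -2.2]
force: [-0.7, 0.1, 6.4]
opening: 0.0244
gripper_force: 30.0
```

send_rows --deltas '[[[0.015, 0, -0.009], 0], [[0.031, 0, -0.0155], 0], [[0.048, 0, -0.02], 0], [[0.0655, 0, -0.0215], 0], [[0.083, 0, -0.0215], 0]]'

```text
clock: 46.73
tool_pos: [0.6367, 0.1507, 0.2278]
orientation: [-180.0, 0.0, -2.2]
force: [-2.9, 1.1, 2.9]
opening: 0.0248
gripper_force: 30.0
```

send_rows --deltas '[[[0, 0, 0], 0], [[0, 0, 0], 0], [[0, 0, 0], 0], [[0, 0, 0], 0], [[0, 0, 0], 0]]'

```text
clock: 47.15
tool_pos: [0.6374, 0.1507, 0.2277]
orientation: [-180.0, -0.1, -2.2]
force: [1.7, -2.3, 5.0]
opening: 0.0245
gripper_force: 30.0
```

send_rows --deltas '[[[0, 0, 0], 0], [[0, 0, 0], 0], [[0, 0, 0], 0], [[0, 0, 0], 0], [[0, 0, 0], 0]]' --gripper 0.6

```text
clock: 47.57
tool_pos: [0.6364, 0.1507, 0.226]
orientation: [180.0, 0.1, -2.2]
force: [0.1, -0.2, 0.3]
opening: 0.05
gripper_force: 0.0
```

send_rows --deltas '[[[0, 0, -0.03], 0], [[0, 0, -0.06], 0], [[0, 0, -0.09], 0], [[0, 0, -0.12], 0], [[0, 0, -0.15], 0]]'

```text
clock: 47.98
tool_pos: [0.6365, 0.1507, 0.3474]
orientation: [180.0, 0.0, -2.2]
force: [0.8, 0.2, -0.7]
opening: 0.0527
gripper_force: 0.0
```

send_rows --deltas '[[[-0.03, 0, 0], 0], [[-0.06, 0, 0], 0], [[-0.09, 0, 0], 0], [[-0.12, 0, 0], 0], [[-0.12, 0, 0], 0]]'

```text
clock: 48.4
tool_pos: [0.5375, 0.1542, 0.3472]
orientation: [-179.9, 0.0, -2.2]
force: [0.1, -1.0, -0.8]
opening: 0.0527
gripper_force: 0.0
```

```bash
python3 ball.py b2 .1745; python3 - <<'E'
from h import *
w=np.load('w.npy',allow_pickle=True).item()
A=cv2.resize(cv2.cvtColor(w['color'],cv2.COLOR_RGB2BGR)[70:250,180:420],(800,600),interpolation=cv2.INTER_CUBIC)
cv2.imwrite('pics/b2c.png',A)
E
```

```text
[265  80  32  31 769] [280.4  94.9] [0.6334 0.1512 0.1745]
[323  97  10   8  73] [327.2 100.5] [0.628  0.1135 0.1745]
[246 127  13  15 159] [252.5 134.4] [0.602  0.1751 0.1745]
[  0 396  11  24 148] [  3.3 409.7] [0.1551 0.7074 0.1745]
0.72 [279.384  97.986] [0.6309 0.1521 0.1745]
[0.5409 0.1546 0.3468] [-179.9768   -0.0347   -2.2135]
```

View pics/b2c.png

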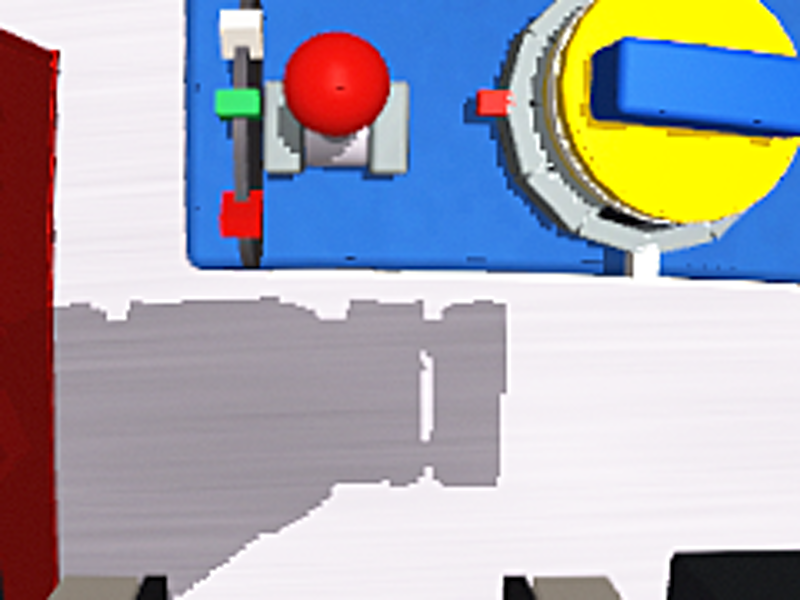

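The ball (337,85 in the crop) looks close to the green mark. The camera and arm readings differ by about 3 mm, so I'll check again with the arm settled.

```bash
python3 ball.py b3 .1745; python3 - <<'E'
from h import *
np.set_printoptions(precision=4,suppress=True)
def red(s,lo,hi,box):
    hsv=cv2.cvtColor(s['color'],cv2.COLOR_RGB2HSV)
    m=(((hsv[...,0]<8)|(hsv[...,0]>172))&(hsv[...,1]>150)&(hsv[...,2]>60)).astype(np.uint8)
    k,l,st,ce=cv2.connectedComponentsWithStats(m)
    return [(st[i].tolist(),ce[i].round(1).tolist()) for i in range(1,k) if lo<st[i,4]<hi and np.linalg.norm(ce[i]-box)<40]
a=ctrl.snapshot('scene');b=ctrl.snapshot('side')
for P in [(.6374,.1507,.1745),(.6334,.1512,.1745),(.6317,.150,.175)]: print(proj(a,P),proj(b,P))
print(red(a,40,400,(361,188)));print(red(b,40,400,(281,148)))
save(a,'a3');save(b,'s3')
E
```

```text
[265  82  32  31 779] [280.5  97.1] [0.6335 0.1511 0.1745]
[323  98  10   8  67] [327.2 101.9] [0.6287 0.1135 0.1745]
[246 129  13  15 161] [252.3 136.3] [0.6025 0.1752 0.1745]
[  0 396  11  24 156] [  3.4 410.1] [0.1584 0.7058 0.1745]
0.97 [281.12  98.28] [0.6324 0.1507 0.1745]
[0.5414 0.1545 0.3461] [179.9784   0.0277  -2.266 ]
[361.9597 190.0406] [284.223  147.1771]
[361.4307 189.195 ] [282.9779 147.3616]
[360.7539 188.79  ] [282.635  147.5123]
[]
[]
```

```bash
python3 - <<'E'
from h import *
np.set_printoptions(precision=4,suppress=True)
w=np.load('w.npy',allow_pickle=True).item()
s=ctrl.snapshot('wrist')
print('portmark z.08 now',atz(s,(327.2,101.9),.08,True),' redmark z.115',atz(s,(252.3,136.3),.115,True))
# b1 reproj: use camera rigid in tool: rebuild extrinsics from b1 tool pose
o=ctrl.get_obs()
def T(p,rpy):
    from scipy.spatial.transform import Rotation as Ro
    M=np.eye(4);M[:3,:3]=Ro.from_euler('xyz',rpy,degrees=True).as_matrix();M[:3,3]=p;return M
R,t,f=cam(s);C=np.eye(4);C[:3,:3]=R;C[:3,3]=t
X=C@T(o['tool_pos'],o['orientation'])   # tool->cam
C1=X@np.linalg.inv(T([.5693,.1533,.3283],[179.9674,.0738,-2.3558]))
s1=dict(s);s1['rvec']=cv2.Rodrigues(C1[:3,:3])[0];s1['tvec']=C1[:3,3]
print('b1: portmark',atz(s1,(329.6,127.4),.08,True),'redmark',atz(s1,(250.5,165.6),.115,True),'ball',atz(s1,(279.6,206.7),.1575,True))
hsv=cv2.cvtColor(s['color'],cv2.COLOR_RGB2HSV)
for n,im in(('b1',cv2.imread('pics/b1.png')),('b3',cv2.imread('pics/b3.png'))):
    h=cv2.cvtColor(im,cv2.COLOR_BGR2HSV);m=((abs(h[...,0].astype(int)-65)<15)&(h[...,1]>130)).astype(np.uint8)
    k,l,st,ce=cv2.connectedComponentsWithStats(m)
    for i in range(1,k):
        if st[i,4]>40 : print(n,'green',st[i],ce[i],atz(s1 if n=='b1' else s,ce[i],.125,True))
for n in('a3','s3'):
    im=cv2.imread(f'pics/{n}.png');c=(361,189) if n=='a3' else (283,147)
    print(n,im[c[1]-6:c[1]+7:3,c[0]][:, ::-1].tolist())
E
python3 - <<'E'
import cv2,numpy as np
a=cv2.imread('pics/a3.png')[160:220,320:400];b=cv2.imread('pics/s3.png')[125:185,245:325]
cv2.imwrite('pics/ab3.png',cv2.resize(np.hstack([a,b]),(800,300),interpolation=cv2.INTER_CUBIC))
E
```

```text
portmark z.08 now [0.6347 0.0995 0.08  ]  redmark z.115 [0.6005 0.1799 0.115 ]
b1: portmark [0.6343 0.0991 0.08  ] redmark [0.6012 0.1804 0.115 ] ball [0.5709 0.1539 0.1575]
b1 green [243 127  15  10 118] [249.7966 131.4322] [0.6338 0.1784 0.125 ]
b3 green [245  99  13   9 111] [251.0541 102.7838] [0.6333 0.1788 0.125 ]
a3 [[82, 4, 2], [213, 16, 9], [202, 18, 12], [139, 9, 10], [99, 93, 95]]
s3 [[192, 185, 186], [201, 77, 78], [199, 42, 34], [123, 18, 8], [119, 114, 113]]
```

View pics/ab3.png

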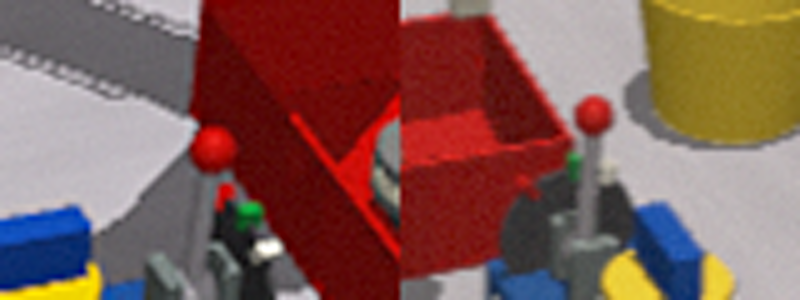

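The static marks agree between views, so the ball may be about 3 mm short of the target. I'll take the same view geometry as in the shut case to decide.

send_rows --deltas '[[[0.03, 0, 0], 0], [[0.06, 0, 0], 0], [[0.09, 0, 0], 0], [[0.12, 0, 0.02], 0], [[0.12, 0, 0.02], 0]]'

```text
clock: 49.27
tool_pos: [0.6393, 0.1503, 0.3259]
orientation: [179.9, 0.2, -2.3]
force: [-0.4, -0.5, -2.0]
opening: 0.0526
gripper_force: 0.0
```

send_rows --deltas '[[[0, 0, 0], 0], [[0, 0, 0], 0], [[0, 0, 0], 0], [[0, 0, 0], 0], [[0, 0, 0], 0]]'

```text
clock: 49.68
tool_pos: [0.6364, 0.1509, 0.3316]
orientation: [-180.0, -0.1, -2.2]
force: [0.2, 0.1, 0.2]
opening: 0.0523
gripper_force: 0.0
```

```bash
python3 ball.py b4 .1745; python3 ball.py b5 .08|sed -n 2p; python3 - <<'E'
from h import *
np.set_printoptions(precision=4,suppress=True)
# differential in side view: sub-pixel ball centre by Hough-free red-excess centroid in a window
b=cv2.imread('pics/s3.png').astype(float);c=(283,147)
w=b[c[1]-9:c[1]+10,c[0]-9:c[0]+10];r=w[...,2]-w[...,1];m=(r>60)
m=cv2.connectedComponentsWithStats(m.astype(np.uint8));i=m[1][9,9];print('side ball',m[2][i],m[3][i]+[c[0]-9,c[1]-9])
s=ctrl.snapshot('side')
for x in(.632,.634,.636,.638):print(x,proj(s,(x,.151,.1745)))
E
```

```text
[323 185  11   9  80] [327.8 189. ] [0.655  0.1129 0.1745]
[426 187  12   9  81] [431.7 190.8] [0.6513 0.0224 0.1745]
[265 202  32  32 792] [280.4 217.2] [0.6332 0.1511 0.1745]
[247 225  12  15 157] [252.3 232.4] [0.6211 0.1745 0.1745]
[  0 396  15  24 189] [  4.7 411.3] [0.2766 0.6689 0.1745]
0.68 [282.408 210.714] [0.6386 0.1493 0.1745]
[0.6365 0.1509 0.3312] [-179.968    -0.0487   -2.2243]
[426 187  13   9  78] [431.7 190.4] [ 0.6309 -0.0249  0.08  ]
side ball [ 6  6  8  8 47] [283.1915 147.3617]
0.632 [282.591  147.4827]
0.634 [283.1812 147.3527]
0.636 [283.7709 147.2229]
0.638 [284.3601 147.0931]
```

Both cameras put the ball at x ≈ 0.6335, about 4 mm short of the target. I'll regrip and nudge it.

send_rows --deltas '[[[-0.0035, 0, 0.03], 0], [[-0.0035, 0, 0.06], 0], [[-0.0035, 0, 0.09], 0], [[-0.0035, 0, 0.12], 0], [[-0.0035, 0, 0.13], 0]]'

```text
clock: 50.45
tool_pos: [0.6324, 0.1503, 0.2226]
orientation: [179.9, 0.3, -2.3]
force: [0.0, 0.2, -0.8]
opening: 0.0529
gripper_force: 0.0
```

send_rows --deltas '[[[0, 0, 0], 0], [[0, 0, 0], 0], [[0, 0, 0], 0], [[0, 0, 0], 0], [[0, 0, 0], 0]]' --gripper 0

```text
clock: 50.87
tool_pos: [0.6345, 0.1509, 0.228]
orientation: [-180.0, -0.1, -2.2]
force: [1.2, -5.0, 2.7]
opening: 0.0244
gripper_force: 18.4
```

send_rows --deltas '[[[0, 0, 0], 0], [[0, 0, 0], 0], [[0.002, 0, 0], 0], [[0.004, 0, 0], 0], [[0.005, 0, 0], 0]]'

```text
clock: 51.28
tool_pos: [0.6381, 0.1507, 0.2277]
orientation: [-180.0, -0.1, -2.2]
force: [-2.1, -0.5, 5.1]
opening: 0.024
gripper_force: 30.0
```

send_rows --deltas '[[[0, 0, 0], 0], [[0, 0, 0], 0], [[0, 0, 0], 0], [[0, 0, 0], 0], [[0, 0, 0], 0]]'

```text
clock: 51.7
tool_pos: [0.6383, 0.1507, 0.2277]
orientation: [-180.0, -0.1, -2.2]
force: [-1.4, -1.8, 5.6]
opening: 0.0244
gripper_force: 30.0
```

send_rows --deltas '[[[0, 0, 0], 0], [[0, 0, 0], 0], [[0, 0, 0], 0], [[0, 0, 0], 0], [[0, 0, 0], 0]]' --gripper 0.6

```text
clock: 52.12
tool_pos: [0.6379, 0.1507, 0.2262]
orientation: [180.0, 0.0, -2.2]
force: [-0.5, -0.5, 0.3]
opening: 0.0503
gripper_force: 0.0
```

send_rows --deltas '[[[0, 0, -0.03], 0], [[0, 0, -0.06], 0], [[0, 0, -0.09], 0], [[0, 0, -0.12], 0], [[0, 0, -0.13], 0]]'

```text
clock: 52.53
tool_pos: [0.6391, 0.1508, 0.3346]
orientation: [-179.9, -0.3, -2.2]
force: [0.3, 0.1, 0.3]
opening: 0.0527
gripper_force: 0.0
```

send_rows --deltas '[[[0, 0, 0], 0], [[0, 0, 0], 0], [[0, 0, 0], 0], [[0, 0, 0], 0], [[0, 0, 0], 0]]'

```text
clock: 52.95
tool_pos: [0.6377, 0.1505, 0.3291]
orientation: [179.9, 0.1, -2.2]
force: [0.1, 0.4, 0.4]
opening: 0.0524
gripper_force: 0.0
```

```bash
python3 ball.py b6 .1745|sed -n 3p; python3 - <<'E'
from h import *
np.set_printoptions(precision=4,suppress=True)
s=ctrl.snapshot('side');save(s,'s6');b=s['color'][...,::-1].astype(float);c=(284,147)
w=b[c[1]-9:c[1]+10,c[0]-9:c[0]+10];r=w[...,2]-w[...,1]
m=cv2.connectedComponentsWithStats((r>60).astype(np.uint8));i=m[1][9,9];print('side ball',m[2][i],m[3][i]+[c[0]-9,c[1]-9])
E
```

```text
[264 199  32  32 814] [279.8 214.5] [0.6369 0.151  0.1745]
side ball [ 6  7  7  7 38] [284.2105 147.8421]
```

```bash
python3 -c "
from plant import ctrl
print(ctrl.close_job())"
```

```text
the job is handed in; nothing more can be done
None
```

The job is handed in, with no result returned: lever shut first, spent cartridge in the red crate, all three yellow cartridges locked at the red marks, and the lever then set to about 0.70 rad, within roughly 0.01 rad by camera.

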